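# Gather the fittings in the tote's lip corner

## Task

Swing the latch on the fittings case fully aside, then open the lid until it stands upright or a little beyond and stays there, and lift the blue tote out by its carrying bar. Holding it in the air, wholly above the case's rim and touching nothing, tilt it until all four loose fittings have slid together into the corner under the pour lip; finish while still holding it tilted and still like that, with no fitting lost. Leave the other things on the bench where they are.

Things in the scene. Friction and masses are not known exactly. Their poses are not given: they have to be found in the camera images.
- case: Fixed grey steel fittings case, an open box 180 (x) x 240 (y) x 95 mm high, walls and floor 5 mm, standing on the bench with a hinged lid; never moves during the job. Origin: centre of its underside. x points from its front (the latch side, towards the robot) to its hinge side, z up.
- latch (a joint): Steel turn latch, a flat bar 80 x 16 x 5 mm on a vertical pivot at the middle of the case's front, level with the lid's top. Radians: at 0 its nose lies 20 mm over the lid's front edge, its tail points straight out to the front; grows as the tail swings towards the case's -y side, stop at 1.75. Clear of the lid from 1.2. Starts at 0 to 0.3; light friction (0.04 N m), stays where left.
- latch_pin (a point): Middle of the upright round thumb pin on the latch's tail: 12 mm thick, standing 26 mm above the flat bar (the point is 14 mm above the bar's top and 12 mm below the pin's top), 40 mm from the pivot. 124 mm above the bench.
- latch_pivot (a point): The latch's vertical pivot axis, at the bar's underside, 105 mm in front of the case's centre. Does not move.
- lid (a joint): Lid of the case, 180 x 240 x 8 mm, 0.25 kg, hinged along the case's far (+x) top rim. Radians: 0 shut, grows as it opens, 1.57 upright, stop at 1.9. Stiff hinge (0.33 N m): it stays where it is left. Keep it shut until the latch is clear.
- lid_handle (a point): Middle of the lid's handle, a round steel bar 11 mm thick, 100 mm long, parallel to the hinge, its axis 35 mm off the lid's top face, on two end posts, 30 mm from the lid's front edge. It lifts by the bar, which turns between the fingers; upright, the bar is on the far side, so the last part is best pushed from the lid's underside. 139 mm above the bench when shut.
- lid_hinge (a point): Middle of the lid's hinge axis, at the underside of the lid; the axis is parallel to the case's y. The handle is 150 mm from it along the lid and 43 mm off it square to the lid.
- tote: Loose blue plastic tote inside the case under the lid: open box 120 (x) x 160 (y) x 45 mm high, walls and floor 4 mm, 0.2 to 0.35 kg, with a flat carrying bar across its top and a small outward pour lip on the rim of its (-x, -y) corner. Origin: centre of its underside; z up out of its mouth. Parallel to the case within 0.05 rad at the start.
- tote_bar (a point): Middle of the tote's carrying bar, which runs along the tote's y, 10 mm thick (x), 16 mm high, 160 mm long, on end posts 26 mm wide above the end walls; the point is 72 mm above the tote's underside, 77 mm above the bench while in the case.
- tote_corner (a point): Inner floor corner of the tote under the pour lip: at (-56, -76, 4) mm from the tote's origin in the tote's frame.
- sleeve0: Loose copper sleeve, 22 mm across, 20 mm high, 30 g, at the start standing in the tote. Origin: centre of its underside. Its friction on the tote is about 0.18 to 0.27; it may tip over and roll.
- nut0: Loose brass hexagon nut, 25 mm over its corners, 14 mm high, 30 g, at the start lying in the tote. Origin: centre of its underside. Its friction on the tote is about 0.18 to 0.27.
- sleeve1: Loose copper sleeve, 22 mm across, 20 mm high, 30 g, at the start standing in the tote. Origin: centre of its underside. Its friction on the tote is about 0.18 to 0.27; it may tip over and roll.
- nut1: Loose brass hexagon nut, 25 mm over its corners, 14 mm high, 30 g, at the start lying in the tote. Origin: centre of its underside. Its friction on the tote is about 0.18 to 0.27.
- tin: White tin with an orange band, 74 mm across, 95 mm high, on the bench to the case's left; a bystander, to be left where it is. Origin: on its underside, about its middle.
- flux_jar: White jar, 56 mm across, 60 mm high, on the bench to the case's right; a bystander, to be left where it is. Origin: on its underside, about its middle.
- wrench: Steel wrench, 180 mm long, lying to the left; a bystander, to be left where it is. Origin: on its underside, about its middle.
- bend: Copper U-bend tube, 130 x 65 x 13 mm, lying to the right; a bystander, to be left where it is. Origin: on its underside, about its middle.
- tee: Copper pipe tee, 60 x 45 x 24 mm, lying in front of the case, to its left; a bystander, to be left where it is. Origin: on its underside, about its middle.
- spool: Spool, 60 mm across, 35 mm high, standing to the case's right; a bystander, to be left where it is. Origin: on its underside, about its middle.

How it is judged:
By the outcome, as a careful person would: the job done as asked, in the order asked, and still so for the second after the job is handed in, while the arm keeps its last pose, push and grip.
It also fails if it takes over 58 s, if anything falls off the work surface, if the arm or the gripper's body presses on something with over 40 N, if the wrist force passes 120 N, or if a joint passes its speed limit or range.

## Robot

A 6-joint arm with a two-finger parallel gripper is mounted at the origin on the work surface. World frame = base frame: x ahead of the robot, y to its left, z up, the work surface at z = 0. Lengths are in m, angles in rad, forces in N, time in s.
With the tool pointing down it reaches from about 0.35 to 0.725 m from the base axis. Payload 4.3 kg.
Tool frame: the origin (TCP) lies at the very end of the fingers, on their centre line; the grasp point (between the pads) lies 19 mm behind it (grip_depth is the distance from the TCP to the grasp point, in m); z points along the fingers, y is the line along which they close (so a half turn about z gives the same grasp; the last joint's range is limited). The gripper opens to 85 mm and grips with 20 to 120 N. Pads are 22 mm wide; open, the fingers measure 114 mm over their backs; the gripper's body (76 mm by 85 mm) begins 54 mm behind the grasp point. The pads swing forward as they close: fully open they stand 13 mm farther back than shut.
Start: joints at [1.167, 0.377, 0.081, 1.274, 0, 1.46], TCP at [0.167, 0.55, 0.231] pointing down, gripper open.
Joint ranges: [-2.72, 2.72], [-0.84, 1.66], [-1.02, 1.22], [-1.77, 2.12], [-1.37, 1.28], [-3.14, 3.14]. Speed limits (rad/s): [2.57, 2.57, 3.14, 3.14, 3.14, 3.14].

## Interface

Orientations are given as [roll, pitch, yaw] about the fixed x, y, z axes, in that order (R = Rz(yaw) Ry(pitch) Rx(roll)).
In Python, from rig import read_state, read_camera, sign_off, grip_depth gives the robot as it stands.
- The arm moves only by the shell command python3 -m jog 'ROWS' [FORCE]. ROWS is JSON, a list of rows, each an object of numbers: "dx", "dy", "dz": the shift along the tool's x, y, z in m; "spin": the turn about the tool's z in rad; "claw": the opening, from 0 (shut) to 1 (fully open). A call has 1 to 5 rows; each row is the pose to reach, as a shift and turn from the pose commanded when the call began, along the tool's axes at that moment; what a row does not reach only later rows make up. A row lasts 1/8 s, in which the tool goes at most 62.5 mm and 10.7 degrees, less where a joint would pass 70% of its speed; a pose out of reach is approached as far as the arm can. A call with a gripper value outside its range is refused whole. The fingers move at their own pace and stop on an object; FORCE is the grip in N (left out, the last holds). Time passes only in rows, so rows that repeat a pose let the fingers close. It gives the time, the measured TCP pose, the force, the opening and the grip force at its end, in the units of the state.
- read_state(): the state, without advancing time (a new reading comes with each control period).
- read_camera(name): name is "scene" or "top"; returns a dict with "img" (400x640x3 uint8, red, green, blue), "camera_matrix" (3x3 intrinsics, pixels), "rvec" (rotation vector, rad) and "tvec" (3), from world to camera coordinates, as OpenCV has them. Camera axes: x right, y down, z forward; pixel columns grow to the right and rows downward; lengths in m; the calibration is good to about 2 mm. A picture is of the moment at which its call begins. There is no depth.
- sign_off(): hands the job in; it is judged then, once.
The state is a dict: "time_s": time; "joint_positions": joint angles; "joint_velocities": joint speeds; "effort": joint torques, N m; "ee_pos": TCP position; "orientation": TCP orientation; "ft_force": force on the tool from outside, world axes, zero at the start; "moment": the same for the moment, N m; "grip_width": finger opening in m; "finger_force": force on a finger pad.
Only numpy, scipy, OpenCV 4.12 (cv2) and the standard library are available. Lean on these libraries where they do the work, as an engineer would, in place of code of your own. Each camera call takes 0.05 s, during which the arm holds its last target. There are 200 camera calls.

## Working session

There is one attempt and no reset: what is moved stays moved. The work goes in short steps, Python scripts to look and compute and a shell command to move; the robot and the scene stay as the last step left them, time stands still between calls to the robot, and variables do not carry over. Pictures are saved under pics/ and viewed, at most 10 in all, crops included, and the job is handed in when it is done.

```bash
ls; mkdir -p pics; python3 -m jog 2>&1 | tail -15
python3 - <<'E'
from rig import *
import cv2,numpy as np
s=read_state()
for k,v in s.items(): print(k,np.round(v,4))
print(grip_depth)
for n in("scene","top"):
    c=read_camera(n); cv2.imwrite(f"pics/{n}0.png",c["img"][:,:,::-1])
    R=cv2.Rodrigues(np.array(c["rvec"]))[0]; print(n,-R.T@np.array(c["tvec"]),R.round(3).tolist(),np.array(c["camera_matrix"]).round(1).tolist())
E
```

```text
pics
invalid input
time_s 0.0
joint_positions [1.1667 0.3781 0.0797 1.2744 0.     1.4605]
joint_velocities [-0.0011 -0.0008 -0.0007  0.0005 -0.0009 -0.0019]
effort [-3.00000e-04 -4.63605e+01  2.69876e+01  2.09000e-02 -4.00000e-04
  0.00000e+00]
ee_pos [0.1662 0.5498 0.2304]
orientation [-3.1396e+00 -2.0000e-04  2.8479e+00]
ft_force [ 0.2012  0.3174 -0.0274]
moment [-0.042  -0.0138 -0.0067]
finger_force 0.0
grip_width 0.0853
0.0187
scene [ 1.40043299 -0.85077555  1.16838137] [[0.73, 0.684, -0.012], [0.453, -0.496, -0.741], [-0.512, 0.535, -0.671]] [[495.4, 0.0, 325.6], [0.0, 495.4, 205.4], [0.0, 0.0, 1.0]]
top [0.36098629 0.00217776 1.41038738] [[0.004, -1.0, -0.004], [-0.989, -0.003, -0.15], [0.15, 0.004, -0.989]] [[493.6, 0.0, 316.1], [0.0, 493.6, 197.9], [0.0, 0.0, 1.0]]
```

View pics/scene0.png

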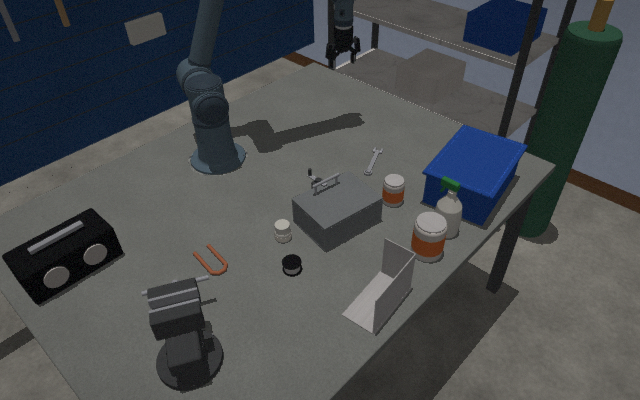

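View pics/top0.png

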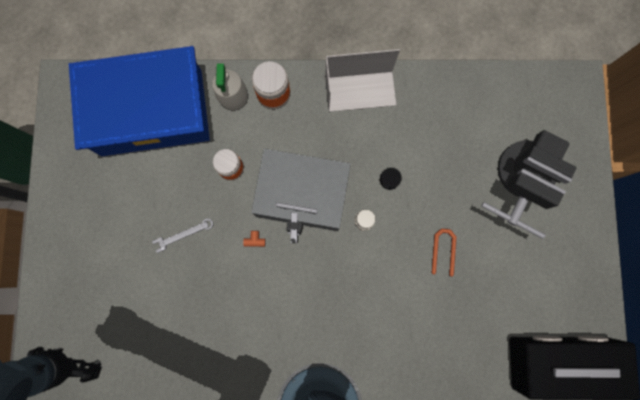

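The scene view shows the case at about (338,210), its handle at (325,184) and the latch at (314,180). In the top view the lid spans (255–350, 150–228), with the handle at (297,209) and the latch tail at (294,235). I'll enlarge both around the case.

```bash
cat > h.py <<'E'
import numpy as np,cv2
from rig import *
def cam(n):
    c=read_camera(n); R=cv2.Rodrigues(np.array(c["rvec"],float))[0]
    return dict(img=c["img"],K=np.array(c["camera_matrix"]),R=R,t=np.array(c["tvec"],float).ravel())
def ray(c,uv):
    d=c["R"].T@np.linalg.solve(c["K"],[uv[0],uv[1],1.]); return -c["R"].T@c["t"],d/np.linalg.norm(d)
def onz(c,uv,z):
    o,d=ray(c,uv); return o+d*(z-o[2])/d[2]
def proj(c,p):
    q=c["K"]@(c["R"]@np.array(p,float)+c["t"]); return q[:2]/q[2]
def tri(c1,u1,c2,u2):
    o1,d1=ray(c1,u1);o2,d2=ray(c2,u2)
    s=np.linalg.lstsq(np.c_[d1,-d2],o2-o1,rcond=None)[0]
    a,b=o1+s[0]*d1,o2+s[1]*d2; return (a+b)/2,np.linalg.norm(a-b)
def tile(crops,fn):  # crops: list of (img,x0,y0,w,h,scale)
    cv2.imwrite(fn,np.vstack([cv2.resize(i[y:y+h,x:x+w],None,fx=s,fy=s,interpolation=cv2.INTER_CUBIC) for i,x,y,w,h,s in crops])[:,:,::-1])
E
python3 - <<'E'
from h import *
s,t=cam("scene"),cam("top")
np.savez("c0.npz",s=s["img"],t=t["img"])
tile([(s["img"],270,160,133,60,6),],"pics/a.png")
a=cv2.resize(s["img"][160:250,280:390],None,fx=3.6,fy=3.6,interpolation=cv2.INTER_CUBIC)
b=cv2.resize(t["img"][140:250,245:360],None,fx=3.45,fy=3.45,interpolation=cv2.INTER_CUBIC)
o=np.zeros((400,800,3),np.uint8);o[:a.shape[0],:a.shape[1]]=a;o[:b.shape[0],400:400+b.shape[1]]=b
o=np.clip(o.astype(float)*1.6,0,255).astype(np.uint8)
cv2.imwrite("pics/b.png",o[:,:,::-1])
E
```

```text
(no output)
```

View pics/b.png

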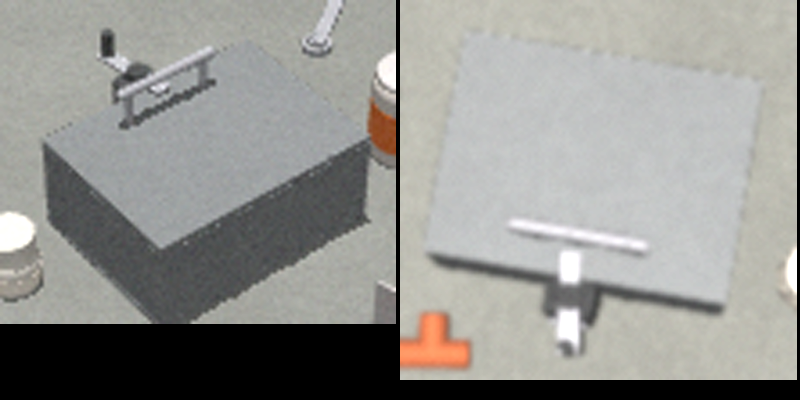

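The left panel (scene) shows the handle ends at (122,96) and (212,52), the dark pin at (107,43) and the lid corners. The right panel (top) shows the handle from (511,224) to (646,247), the pin at about (568,346), and lid corners at (467,33), (760,85), (722,303) and (430,250).

Run:
```python
from h import *
s,t=cam("scene"),cam("top")
S=lambda u,v:(280+(u+.5)/3.6-.5,160+(v+.5)/3.6-.5); T=lambda u,v:(245+(u-400+.5)/3.45-.5,140+(v+.5)/3.45-.5)
hl=tri(s,S(122,96),t,T(646,247)); hr=tri(s,S(212,52),t,T(511,224)); print("handle ends",hl,hr)
print("pin",tri(s,S(107,36),t,T(568,347)))
C=[onz(t,T(*c),.103) for c in((467,33),(760,85),(722,303),(430,250))]
for c in C: print(c.round(4))
Cs=[onz(s,S(*c),.103) for c in((249,42),(369,142),(163,248),(44,147))]
for c in Cs: print("sc",c.round(4))
for C_ in(C,):
  ct=np.mean(C_,0); print("centre",ct, "yaw long",np.arctan2(*(C[0]-C[1])[[1,0]])-np.pi/2,np.arctan2(*(C[3]-C[2])[[1,0]])-np.pi/2,"depth",np.linalg.norm(C[0]-C[3]),np.linalg.norm(C[1]-C[2]),np.linalg.norm(C[0]-C[1]))
h=(hl[0]+hr[0])/2; e=hr[0]-hl[0]; print("h",h,"yaw",np.arctan2(e[1],e[0])-np.pi/2,np.linalg.norm(e))
```

```text
handle ends (array([0.5208799 , 0.00992409, 0.13782476]), np.float64(0.004600383646850991)) (array([0.53805947, 0.11182873, 0.13734644]), np.float64(0.004443314844162094))
pin (array([0.44550454, 0.06772906, 0.13306748]), np.float64(0.003673778834791255))
[0.6932 0.1502 0.103 ]
[ 0.652  -0.0806  0.103 ]
[ 0.4805 -0.0503  0.103 ]
[0.5208 0.1754 0.103 ]
sc [0.5265 0.1813 0.103 ]
sc [0.702  0.1447 0.103 ]
sc [ 0.6577 -0.0792  0.103 ]
sc [ 0.4904 -0.0576  0.103 ]
centre [0.58663618 0.04868048 0.103     ] yaw long -0.17673961254243897 -0.17664677023720476 depth 0.17427230544447067 0.17416509522016677 0.2344093572382232
h [0.52946968 0.06087641 0.1375856 ] yaw -0.16701441212580326 0.10334370197614073
```

```bash
cat >> h.py <<'E'
from scipy.spatial.transform import Rotation as Ro
C=np.array([.590,.048]);YAW=-.172
def cw(x,y): # case mm -> world m
    c,s=np.cos(YAW),np.sin(YAW); return C+np.array([c*x-s*y,s*x+c*y])/1000
def delta(p,yaw=YAW+np.pi/2):
    s=read_state(); R=Ro.from_euler("xyz",s["orientation"]).as_matrix()
    d=R.T@(np.array(p)-s["ee_pos"]); sp=(s["orientation"][2]-yaw+np.pi)%(2*np.pi)-np.pi
    print("t",s["time_s"],"delta",d.round(4),"norm",np.linalg.norm(d).round(3),"spin",round(sp,3),"joints",np.round(s["joint_positions"],2))
E
python3 -m jog '[{"dx":-0.046,"dy":-0.039,"spin":0.18,"claw":0},{"dx":-0.092,"dy":-0.078,"spin":0.36,"claw":0},{"dx":-0.138,"dy":-0.117,"spin":0.54,"claw":0},{"dx":-0.184,"dy":-0.156,"spin":0.72,"claw":0},{"dx":-0.23,"dy":-0.195,"spin":0.9,"claw":0}]'
python3 -c "
from h import *
delta([*cw(-147,38),.16])"
```

```text
t 0.3 delta [-0.4003 -0.3381  0.0712] norm 0.529 spin 1.449 joints [1.17 0.38 0.08 1.27 0.   1.46]schema error: expected keys dx, dy, dz, spin, claw
```

```bash
python3 -m jog '[{"dx":-0.046,"dy":-0.039,"dz":0,"spin":0.18,"claw":0},{"dx":-0.092,"dy":-0.078,"dz":0,"spin":0.36,"claw":0},{"dx":-0.138,"dy":-0.117,"dz":0,"spin":0.54,"claw":0},{"dx":-0.184,"dy":-0.156,"dz":0,"spin":0.72,"claw":0},{"dx":-0.23,"dy":-0.195,"dz":0,"spin":0.9,"claw":0}]'
python3 -c "
from h import *
delta([*cw(-147,38),.16])"
```

```text
time_s: 0.92
ee_pos: [0.331, 0.2955, 0.2315]
orientation: [3.141, -0.0, 1.942]
ft_force: [0.7, 0.4, -0.0]
grip_width: 0.0002
finger_force: 0.0
t 0.925 delta [-0.2161  0.0453  0.0715] norm 0.232 spin 0.543 joints [ 0.59  0.11 -0.27  1.19 -0.    1.79]
```

```bash
python3 -m jog '[{"dx":-0.054,"dy":0.011,"dz":0.015,"spin":0.136,"claw":0},{"dx":-0.108,"dy":0.023,"dz":0.03,"spin":0.272,"claw":0},{"dx":-0.162,"dy":0.034,"dz":0.045,"spin":0.408,"claw":0},{"dx":-0.216,"dy":0.045,"dz":0.06,"spin":0.543,"claw":0},{"dx":-0.216,"dy":0.045,"dz":0.0715,"spin":0.543,"claw":0}]'
python3 -c "
from h import *
delta([*cw(-147,38),.118]);delta([*cw(-137,-16),.118])
t,s=cam('top'),cam('scene');a=t['img'][180:260,250:350];b=s['img'][140:220,270:370]
cv2.imwrite('pics/c.png',np.clip(np.hstack([cv2.resize(i,None,fx=4,fy=4,interpolation=2) for i in(a,b)])*1.5,0,255).astype('u1')[:,:,::-1])"
```

```text
time_s: 1.55
ee_pos: [0.4535, 0.11, 0.1593]
orientation: [3.14, 0.0, 1.399]
ft_force: [0.0, 1.0, -0.5]
grip_width: 0.0001
finger_force: 0.0
t 1.55 delta [ 0.0002 -0.002   0.0413] norm 0.041 spin -0.0 joints [ 0.1   0.2  -0.36  1.02 -0.    1.85]
t 1.55 delta [-0.0538  0.008   0.0413] norm 0.068 spin -0.0 joints [ 0.1   0.2  -0.36  1.02 -0.    1.85]
```

View pics/c.png

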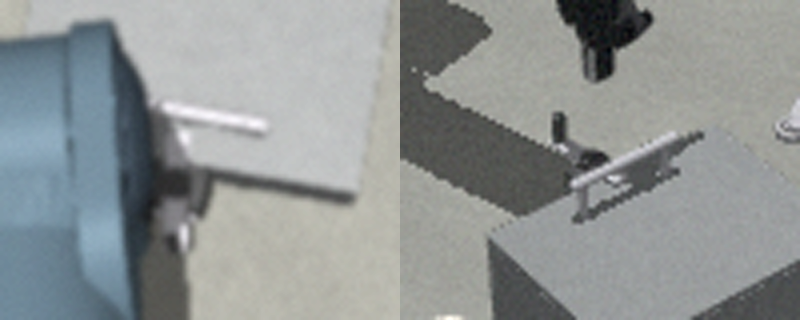

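The scene half shows the pin at about (558,127) with the closed fingertips at (597,78) on its +y side, as planned. Next I lower and push.

```bash
python3 -m jog '[{"dx":0,"dy":0,"dz":0.041,"spin":0,"claw":0},{"dx":-0.018,"dy":0.008,"dz":0.041,"spin":0,"claw":0},{"dx":-0.036,"dy":0.008,"dz":0.041,"spin":0,"claw":0},{"dx":-0.054,"dy":0.008,"dz":0.041,"spin":0,"claw":0},{"dx":-0.054,"dy":-0.014,"dz":0.041,"spin":0,"claw":0}]'
python3 -m jog '[{"dx":-0.022,"dy":0,"dz":0,"spin":0,"claw":0},{"dx":-0.022,"dy":0.012,"dz":0,"spin":0,"claw":0},{"dx":-0.022,"dy":0.024,"dz":0,"spin":0,"claw":0},{"dx":-0.022,"dy":0.036,"dz":0,"spin":0,"claw":0},{"dx":-0.022,"dy":0.036,"dz":0,"spin":0,"claw":0}]'
python3 -c "
from h import *
delta([*cw(-122,-38),.118])
t,s=cam('top'),cam('scene');a=t['img'][180:260,250:350];b=s['img'][140:220,270:370]
cv2.imwrite('pics/d.png',np.clip(np.hstack([cv2.resize(i,None,fx=4,fy=4,interpolation=2) for i in(a,b)])*1.5,0,255).astype('u1')[:,:,::-1])"
```

```text
time_s: 2.28
ee_pos: [0.4305, 0.0627, 0.12]
orientation: [3.138, -0.001, 1.406]
ft_force: [-0.7, 1.3, 0.1]
grip_width: 0.0002
finger_force: 0.0
time_s: 2.9
ee_pos: [0.463, 0.0349, 0.1191]
orientation: [3.139, -0.001, 1.406]
ft_force: [0.6, -0.2, -0.2]
grip_width: -0.0003
finger_force: 0.0
t 2.9 delta [-0.0033  0.0009  0.0011] norm 0.004 spin 0.007 joints [-0.06  0.22 -0.43  0.91  0.    1.67]
```

View pics/d.png

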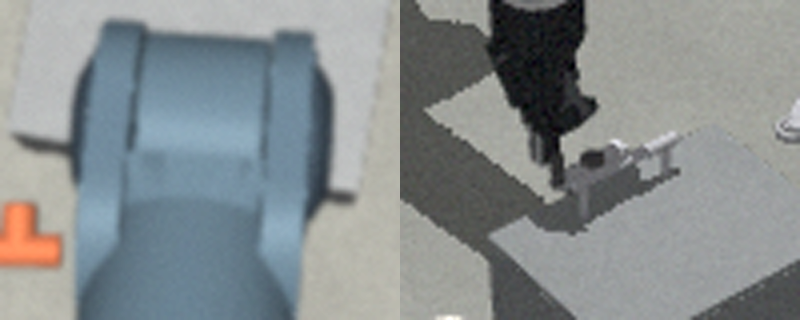

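The latch bar now lies parallel to the lid's front edge: nose at about (620,148), pin against the finger at about (560,175). I'll nudge it towards the stop while watching the force.

```bash
python3 -m jog '[{"dx":-0.003,"dy":0.003,"dz":0,"spin":0,"claw":0},{"dx":-0.003,"dy":0.003,"dz":0,"spin":0,"claw":0}]' | grep -E "ee_|ft"
python3 -m jog '[{"dx":0,"dy":0.003,"dz":0,"spin":0,"claw":0},{"dx":0,"dy":0.003,"dz":0,"spin":0,"claw":0}]'| grep -E "ee_|ft"
```

```text
ee_pos: [0.4633, 0.0307, 0.1189]
ft_force: [-0.7, -0.8, 0.1]
ee_pos: [0.4654, 0.0304, 0.1187]
ft_force: [-3.3, 1.2, 1.3]
```

```bash
python3 -m jog '[{"dx":0,"dy":0.003,"dz":0,"spin":0,"claw":0},{"dx":0,"dy":0.003,"dz":0,"spin":0,"claw":0}]'| grep -E "ee_|ft"
python3 -m jog '[{"dx":0,"dy":-0.008,"dz":0,"spin":0,"claw":0},{"dx":0,"dy":-0.02,"dz":-0.04,"spin":0,"claw":0},{"dx":0.03,"dy":0.02,"dz":-0.07,"spin":0,"claw":0.4},{"dx":0.04,"dy":0.05,"dz":-0.07,"spin":0,"claw":0.5},{"dx":0.04,"dy":0.05,"dz":-0.07,"spin":0,"claw":0.5}]'
python3 -c "
from h import *
delta([*cw(-60,0),.139-.0187]);
t,s=cam('top'),cam('scene');b=s['img'][140:240,270:390]
cv2.imwrite('pics/e.png',np.clip(cv2.resize(b,None,fx=5,fy=5,interpolation=2)*1.5,0,255).astype('u1')[:,:,::-1])"
```

```text
ee_pos: [0.4657, 0.0303, 0.1182]
ft_force: [-9.0, 0.8, 7.6]
time_s: 4.38
ee_pos: [0.528, 0.0614, 0.1893]
orientation: [3.138, -0.001, 1.405]
ft_force: [-0.4, 0.1, -0.4]
grip_width: 0.0427
finger_force: 0.0
t 4.375 delta [-0.0026  0.0031  0.0691] norm 0.069 spin 0.007 joints [-0.    0.3  -0.14  1.13  0.    1.73]
```

View pics/e.png

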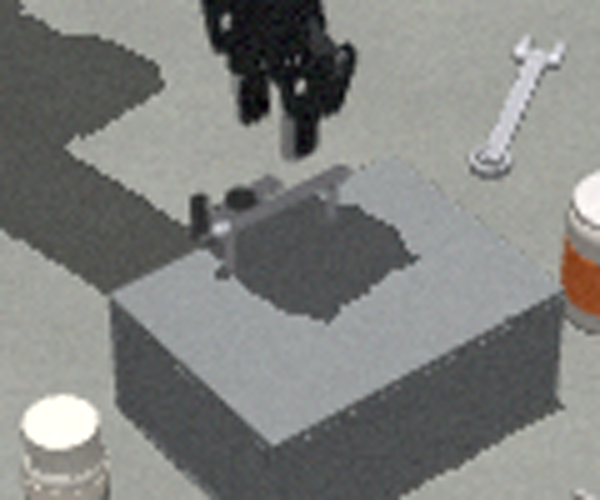

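The latch pin now sits at (198,215) at the handle end, the nose points along +y off the lid, and the stop reacted at 9 N, so the latch is fully aside. The fingers straddle the handle from above.

```bash
python3 -m jog '[{"dx":-0.002,"dy":0.003,"dz":0.035,"spin":0.007,"claw":0.5},{"dx":-0.002,"dy":0.003,"dz":0.069,"spin":0.007,"claw":0.5},{"dx":-0.002,"dy":0.003,"dz":0.069,"spin":0.007,"claw":0},{"dx":-0.002,"dy":0.003,"dz":0.069,"spin":0.007,"claw":0},{"dx":-0.002,"dy":0.003,"dz":0.069,"spin":0.007,"claw":0}]' 40
python3 -c "
from h import *
delta([*cw(-60,0),.139-.0187])"
```

```text
time_s: 5.1
ee_pos: [0.5286, 0.058, 0.121]
orientation: [3.139, 0.001, 1.397]
ft_force: [2.2, -2.0, -3.2]
grip_width: 0.0092
finger_force: 39.0
t 5.1 delta [0.0007 0.0022 0.0007] norm 0.002 spin -0.001 joints [-0.01  0.35 -0.26  0.96 -0.    1.73]
```

```bash
python3 -m jog '[{"dx":0,"dy":0.0045,"dz":-0.0185,"spin":0,"claw":0},{"dx":0,"dy":0.0135,"dz":-0.036,"spin":0,"claw":0},{"dx":0,"dy":0.0245,"dz":-0.052,"spin":0,"claw":0},{"dx":0,"dy":0.037,"dz":-0.0665,"spin":0,"claw":0},{"dx":0,"dy":0.0515,"dz":-0.0795,"spin":0,"claw":0}]'
python3 -m jog '[{"dx":0,"dy":0.016,"dz":-0.011,"spin":0,"claw":0},{"dx":0,"dy":0.0335,"dz":-0.02,"spin":0,"claw":0},{"dx":0,"dy":0.0515,"dz":-0.027,"spin":0,"claw":0},{"dx":0,"dy":0.0705,"dz":-0.0315,"spin":0,"claw":0},{"dx":0,"dy":0.09,"dz":-0.0335,"spin":0,"claw":0}]'
python3 -c "
from h import *
delta([*cw(83.5,0),.251-.0187])
t,s=cam('top'),cam('scene');b=s['img'][100:240,270:390]
cv2.imwrite('pics/f.png',np.clip(cv2.resize(b,None,fx=4,fy=4,interpolation=2)*1.5,0,255).astype('u1')[:,:,::-1])"
```

```text
time_s: 5.72
ee_pos: [0.5772, 0.0496, 0.1995]
orientation: [-3.139, 0.0, 1.398]
ft_force: [0.1, -1.6, -7.9]
grip_width: 0.0095
finger_force: 39.1
time_s: 6.35
ee_pos: [0.6663, 0.0342, 0.2361]
orientation: [3.141, -0.0, 1.398]
ft_force: [-4.8, 0.4, 7.4]
grip_width: 0.0094
finger_force: 41.5
t 6.35 delta [0.0005 0.006  0.0038] norm 0.007 spin -0.001 joints [-0.04  0.58  0.42  1.41  0.    1.7 ]
```

View pics/f.png

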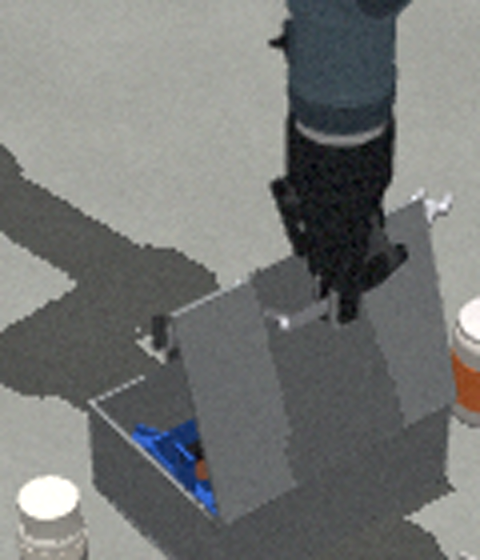

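The lid stands at roughly 70°, held by the handle, with the blue tote visible beneath at about (180,450). I'll release, back over the lid's edge, and push from the underside.

```bash
python3 -m jog '[{"dx":0,"dy":0,"dz":0,"spin":0,"claw":0.28},{"dx":0,"dy":0,"dz":0,"spin":0,"claw":0.28},{"dx":0,"dy":0,"dz":-0.03,"spin":0,"claw":0.28},{"dx":0,"dy":0,"dz":-0.06,"spin":0,"claw":0.28},{"dx":0,"dy":-0.03,"dz":-0.06,"spin":0,"claw":0}]' | grep -E "ee_|ft"
python3 -m jog '[{"dx":0,"dy":-0.05,"dz":0,"spin":0,"claw":0},{"dx":0,"dy":-0.07,"dz":0.01,"spin":0,"claw":0},{"dx":0,"dy":-0.07,"dz":0.07,"spin":0,"claw":0},{"dx":0,"dy":-0.05,"dz":0.075,"spin":0,"claw":0},{"dx":0,"dy":-0.03,"dz":0.075,"spin":0,"claw":0}]'| grep -E "ee_|ft"
python3 -c "
from h import *
delta([*cw(84,0),.215])"
```

```text
ee_pos: [0.6402, 0.0391, 0.2953]
ft_force: [-0.5, 0.3, -0.2]
ee_pos: [0.6043, 0.0448, 0.2153]
ft_force: [-1.4, 0.3, 2.4]
t 7.7 delta [ 0.0007  0.0694 -0.0003] norm 0.069 spin -0.001 joints [-0.03  0.45  0.16  1.28  0.    1.71]
```

```bash
python3 -m jog '[{"dx":0,"dy":0.02,"dz":0,"spin":0,"claw":0},{"dx":0,"dy":0.04,"dz":0,"spin":0,"claw":0},{"dx":0,"dy":0.06,"dz":0,"spin":0,"claw":0},{"dx":0,"dy":0.073,"dz":0,"spin":0,"claw":0},{"dx":0,"dy":0.073,"dz":0,"spin":0,"claw":0}]' | grep -E "ee_|ft"
python3 -m jog '[{"dx":0,"dy":-0.05,"dz":0,"spin":0,"claw":0.5},{"dx":0,"dy":-0.1,"dz":0,"spin":0,"claw":0.5},{"dx":0,"dy":-0.15,"dz":-0.03,"spin":0,"claw":0.5},{"dx":0,"dy":-0.21,"dz":-0.03,"spin":0,"claw":0.5},{"dx":0,"dy":-0.27,"dz":-0.03,"spin":0,"claw":0.5}]'| grep -E "ee_|ft"
python3 -c "
from h import *
t,s=cam('top'),cam('scene');a=t['img'][110:250,240:370];b=s['img'][110:250,270:400]
cv2.imwrite('pics/g.png',np.clip(np.hstack([cv2.resize(i,None,fx=3,fy=4,interpolation=2) for i in(a,b)])*1.5,0,255).astype('u1')[:,:,::-1])"
```

```text
ee_pos: [0.6799, 0.0319, 0.2173]
ft_force: [-0.1, -0.0, 0.8]
ee_pos: [0.4114, 0.0789, 0.2482]
ft_force: [0.1, 0.8, 0.8]
```

View pics/g.png

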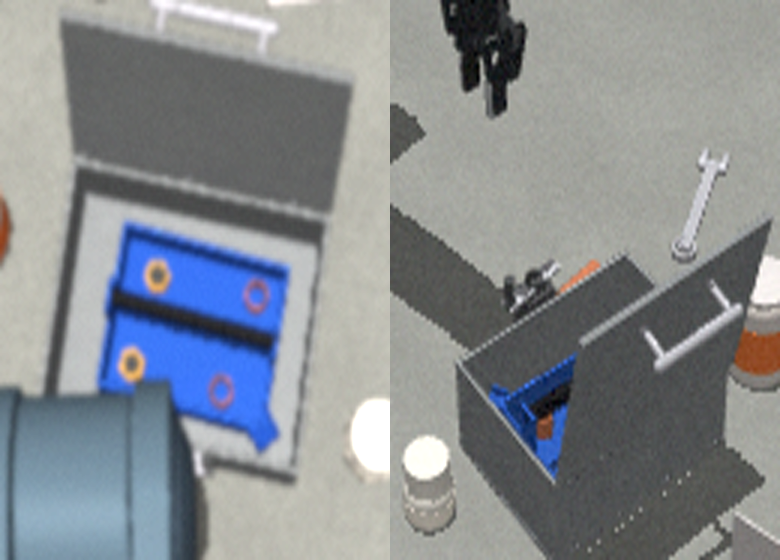

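The top half shows the lid upright with its handle beyond. The tote has its dark bar from (113,300) to (272,342), nuts at (157,275) and (131,363), sleeves at (256,296) and (221,391), and the pour lip at (262,430). In the scene half the bar's -y end is at about (533,408).

Run:
```python
from h import *
t,s=cam("top"),cam("scene")
T=lambda u,v:(240+(u+.5)/3-.5,110+(v+.5)/4-.5); S=lambda u,v:(270+(u-390+.5)/3-.5,110+(v+.5)/4-.5)
print("bar end tri",tri(t,T(271,342),s,S(533,410)))
a,b=onz(t,T(113,300),.085),onz(t,T(272,342),.085); print("bar",(a+b)/2,np.linalg.norm(a-b),"yaw",np.arctan2(*(a-b)[[1,0]])-np.pi/2)
hsv=cv2.cvtColor(t["img"],cv2.COLOR_RGB2HSV); m=cv2.inRange(hsv,(100,120,60),(130,255,255)); m[:110]=0;m[250:]=0;m[:,:250]=0;m[:,350:]=0
# dark bar mask inside tote hull
c=max(cv2.findContours(m,0,2)[0],key=cv2.contourArea); n=np.zeros_like(m); cv2.drawContours(n,[cv2.convexHull(np.vstack([c]))],-1,255,-1)
d=((t["img"].max(2)<45)&(n>0)).astype('u1'); N,l,st,ce=cv2.connectedComponentsWithStats(d); k=1+np.argmax(st[1:,4])
r=cv2.minAreaRect(np.argwhere(l==k)[:,::-1].astype(np.float32)); print(r,st[k])
pts=cv2.boxPoints(r); e=sorted(pts,key=lambda p:p[0]); A=onz(t,(e[0]+e[1])/2,.085);B=onz(t,(e[2]+e[3])/2,.085); print("bar mask",(A+B)/2,np.linalg.norm(A-B),np.arctan2(*(A-B)[[1,0]])-np.pi/2)
# lid edge & rim
for z in(.25,.265,.275): print(z,onz(t,T(62,17),z),onz(t,T(350,80),z))
for n_,th in(("1.4",1.4),("1.57",1.57),("1.7",1.7)):
    for y in(120,-120):
        w=[*cw(90-180*np.cos(th),y),.095+.18*np.sin(th)]; q=proj(t,w); print(n_,y,((q-[240,110]+.5)*[3,4]-.5).round(0),((proj(s,w)-[270,110]+.5)*[3,4]+[390,0]).round(0))
delta([.58,.05,.12])
```

```text
bar end tri (array([ 0.57228958, -0.02782453,  0.08185353]), np.float64(0.004855436145083048))
bar [0.58445445 0.04178153 0.085     ] 0.14733200392494228 yaw -0.19480778418615796
((303.4776916503906, 189.60906982421875), (52.570613861083984, 3.1395411491394043), 11.560131072998047) [278 183  52  14 144]
bar mask [0.58518566 0.0427519  0.085     ] 0.1433768574069751 -0.2010708480090857
0.25 [0.74444906 0.14440972 0.25      ] [ 0.70535345 -0.08961151  0.25      ]
0.265 [0.73949214 0.14257113 0.265     ] [ 0.70090191 -0.08842498  0.265     ]
0.275 [0.73618753 0.1413454  0.275     ] [ 0.69793422 -0.08763395  0.275     ]
1.4 120 [ 42. 127.] [720. 166.]
1.4 -120 [341. 196.] [530. 288.]
1.57 120 [49. 77.] [741. 182.]
1.57 -120 [348. 145.] [550. 307.]
1.7 120 [55. 41.] [756. 198.]
1.7 -120 [353. 108.] [565. 326.]
t 9.15 delta [0.0004 0.1703 0.1281] norm 0.213 spin -0.0 joints [ 0.04  0.06 -0.28  1.23  0.    1.78]
```

```bash
python3 -c "
from h import *
delta([.586,.042,.058],1.374)"
python3 -m jog '[{"dx":0,"dy":0.05,"dz":0,"spin":0.025,"claw":0.5},{"dx":0,"dy":0.1,"dz":0,"spin":0.025,"claw":0.5},{"dx":-0.004,"dy":0.15,"dz":0.04,"spin":0.025,"claw":0.5},{"dx":-0.006,"dy":0.178,"dz":0.09,"spin":0.025,"claw":0.5},{"dx":-0.006,"dy":0.178,"dz":0.12,"spin":0.025,"claw":0.5}]'| grep -E "ee_|ft"
python3 -c "
from h import *
delta([.586,.042,.058],1.374)"
```

```text
t 9.15 delta [-0.0065  0.1776  0.1901] norm 0.26 spin 0.025 joints [ 0.04  0.06 -0.28  1.23  0.    1.78]
ee_pos: [0.5907, 0.0408, 0.1244]
ft_force: [0.0, 1.0, 0.3]
t 9.775 delta [ 0.0003 -0.0048  0.0664] norm 0.067 spin -0.003 joints [-0.04  0.46 -0.07  1.04 -0.    1.73]
```

```bash
python3 -m jog '[{"dx":0,"dy":-0.001,"dz":0.035,"spin":0,"claw":0.5},{"dx":0,"dy":-0.001,"dz":0.066,"spin":0,"claw":0.5},{"dx":0,"dy":-0.001,"dz":0.066,"spin":0,"claw":0},{"dx":0,"dy":-0.001,"dz":0.066,"spin":0,"claw":0},{"dx":0,"dy":-0.001,"dz":0.066,"spin":0,"claw":0}]' 60
python3 -m jog '[{"dx":0,"dy":0,"dz":-0.02,"spin":0,"claw":0},{"dx":0,"dy":0,"dz":-0.045,"spin":0,"claw":0},{"dx":0,"dy":0,"dz":-0.07,"spin":0,"claw":0},{"dx":0,"dy":0,"dz":-0.1,"spin":0,"claw":0},{"dx":0,"dy":0,"dz":-0.13,"spin":0,"claw":0}]' 90
```

```text
time_s: 10.4
ee_pos: [0.5883, 0.042, 0.0629]
orientation: [3.14, -0.0, 1.373]
ft_force: [0.2, 0.6, -4.6]
grip_width: 0.0082
finger_force: 59.9
time_s: 11.02
ee_pos: [0.5872, 0.0421, 0.1935]
orientation: [3.141, -0.0, 1.373]
ft_force: [0.9, 0.5, -5.0]
grip_width: 0.0079
finger_force: 90.2
```

```bash
python3 -m jog '[{"dx":0,"dy":-0.02,"dz":-0.02,"spin":0,"claw":0},{"dx":0,"dy":-0.06,"dz":-0.04,"spin":0,"claw":0},{"dx":0,"dy":-0.1,"dz":-0.06,"spin":0,"claw":0},{"dx":0,"dy":-0.14,"dz":-0.08,"spin":0,"claw":0},{"dx":0,"dy":-0.17,"dz":-0.1,"spin":0,"claw":0}]'
python3 -m jog '[{"dx":0,"dy":-0.03,"dz":0,"spin":0,"claw":0},{"dx":0,"dy":-0.06,"dz":0,"spin":0,"claw":0},{"dx":0,"dy":-0.09,"dz":0,"spin":0,"claw":0},{"dx":0,"dy":-0.12,"dz":0,"spin":0,"claw":0},{"dx":0,"dy":-0.15,"dz":0,"spin":0,"claw":0}]'
python3 -c "
from h import *
delta([.3,.1,.3],1.374)"
```

```text
time_s: 11.65
ee_pos: [0.4187, 0.0758, 0.2932]
orientation: [3.141, -0.0, 1.373]
ft_force: [-0.1, 0.8, -4.5]
grip_width: 0.0082
finger_force: 90.3
time_s: 12.28
ee_pos: [0.2724, 0.1052, 0.2925]
orientation: [3.14, -0.001, 1.373]
ft_force: [-0.6, 0.1, -4.9]
grip_width: 0.0081
finger_force: 90.3
t 12.275 delta [ 0.0004  0.0281 -0.0074] norm 0.029 spin -0.001 joints [ 0.15 -0.21 -0.41  1.37  0.    1.92]
```

Run:
```python
import numpy as np
from scipy.optimize import fsolve
D=[(.574,.2304,.3781,.0797),(.4437,.2315,.11,-.27),(.4666,.1593,.20,-.36),(.4643,.1191,.22,-.43),(.5315,.1893,.30,-.14),(.5318,.121,.35,-.26),(.6672,.2361,.58,.42),(.6059,.2153,.45,.16),(.4189,.2482,.06,-.28),(.5921,.1244,.46,-.07),(.292,.2925,-.21,-.41)]
A=[];b=[]
for r,z,j2,j3 in D:
    p=j2-j3; A+=[[1,0,np.sin(j2),np.cos(p),-np.sin(p)],[0,1,np.cos(j2),-np.sin(p),-np.cos(p)]]; b+=[r,z]
x,res,*_=np.linalg.lstsq(np.array(A),np.array(b),rcond=None); print(x.round(4),res)
f=lambda q,r,z:[x[0]+x[2]*np.sin(q[0])+x[3]*np.cos(q[0]-q[1])-x[4]*np.sin(q[0]-q[1])-r,x[1]+x[2]*np.cos(q[0])-x[3]*np.sin(q[0]-q[1])-x[4]*np.cos(q[0]-q[1])-z]
for r in(.35,.45,.55):
  for z in(.3,.4,.5,.6,.7,.8):
    q,_,ok,_=fsolve(f,[.1,-.1],args=(r,z),full_output=True); print(r,z,q.round(2),"J4",round(np.pi/2-q[0]+q[1],2),ok)
```

```text
[ 0.0088 -0.1911  0.4951  0.3783 -0.0751] [6.25164723e-05]
0.35 0.3 [-0.09 -0.29] J4 1.37 1
0.35 0.4 [-0.06 -0.01] J4 1.63 1
0.35 0.5 [0.02 0.36] J4 1.91 1
0.35 0.6 [0.22 0.95] J4 2.3 1
0.35 0.7 [0.37 1.37] J4 2.58 5
0.35 0.8 [0.33 1.37] J4 2.61 4
0.45 0.3 [ 0.11 -0.09] J4 1.37 1
0.45 0.4 [0.14 0.21] J4 1.64 1
0.45 0.5 [0.24 0.62] J4 1.95 1
0.45 0.6 [0.51 1.37] J4 2.44 5
0.45 0.7 [0.46 1.37] J4 2.48 5
0.45 0.8 [0.42 1.37] J4 2.53 5
0.55 0.3 [0.32 0.18] J4 1.43 1
0.55 0.4 [0.37 0.51] J4 1.72 1
0.55 0.5 [0.59 1.21] J4 2.19 1
0.55 0.6 [0.6  1.38] J4 2.35 5
0.55 0.7 [0.55 1.38] J4 2.4 5
0.55 0.8 [0.5  1.37] J4 2.45 5
```

```bash
python3 -m jog '[{"dx":0,"dy":0.02,"dz":-0.03,"spin":0,"claw":0},{"dx":0,"dy":0.04,"dz":-0.08,"spin":0,"claw":0},{"dx":0,"dy":0.06,"dz":-0.13,"spin":0,"claw":0},{"dx":0,"dy":0.08,"dz":-0.18,"spin":0,"claw":0},{"dx":0,"dy":0.1,"dz":-0.22,"spin":0,"claw":0}]' 100
python3 -m jog '[{"dx":0,"dy":0,"dz":-0.03,"spin":0,"claw":0},{"dx":0,"dy":0,"dz":-0.06,"spin":0,"claw":0},{"dx":0,"dy":0,"dz":-0.09,"spin":0,"claw":0},{"dx":0,"dy":0,"dz":-0.12,"spin":0,"claw":0},{"dx":0,"dy":0,"dz":-0.15,"spin":0,"claw":0}]'
python3 -c "
from h import *
delta([.3,.1,.3],1.374)"
```

```text
time_s: 12.9
ee_pos: [0.3716, 0.0852, 0.5147]
orientation: [3.137, -0.001, 1.373]
ft_force: [1.0, -0.4, -1.8]
grip_width: 0.0081
finger_force: 99.0
time_s: 13.52
ee_pos: [0.3612, 0.0831, 0.5812]
orientation: [3.09, -0.015, 1.373]
ft_force: [0.2, -0.2, -4.0]
grip_width: 0.008
finger_force: 99.9
t 13.525 delta [ 0.0005 -0.0779  0.2776] norm 0.288 spin -0.001 joints [0.05 0.13 0.73 2.12 0.   1.82]
```

```bash
python3 -m jog '[{"dx":0,"dy":0,"dz":-0.06,"spin":0,"claw":0},{"dx":0,"dy":0,"dz":-0.12,"spin":0,"claw":0},{"dx":0,"dy":0,"dz":-0.18,"spin":0,"claw":0},{"dx":0,"dy":0,"dz":-0.24,"spin":0,"claw":0},{"dx":0,"dy":0,"dz":-0.3,"spin":0,"claw":0}]' | grep -E "pos|ori"
python3 -m jog '[{"dx":0,"dy":0,"dz":-0.06,"spin":0,"claw":0},{"dx":0,"dy":0,"dz":-0.06,"spin":0,"claw":0}]' | grep -E "pos|ori"
python3 -c "
from h import *
delta([.3,.1,.3],1.374)"
```

```text
ee_pos: [0.3416, 0.0794, 0.6003]
orientation: [3.038, -0.028, 1.374]
ee_pos: [0.3329, 0.0787, 0.6161]
orientation: [2.992, -0.04, 1.376]
t 14.4 delta [ 0.002  -0.083   0.3075] norm 0.319 spin 0.002 joints [0.04 0.04 0.74 2.12 0.   1.81]
```

```bash
for i in 1; do python3 -m jog '[{"dx":0,"dy":0.015,"dz":-0.06,"spin":0,"claw":0},{"dx":0,"dy":0.015,"dz":-0.06,"spin":0,"claw":0}]' | grep -E "pos|ori"; done
python3 -m jog '[{"dx":0,"dy":0.015,"dz":-0.06,"spin":0,"claw":0}]' | grep -E "pos|ori"
python3 -m jog '[{"dx":0,"dy":0.015,"dz":-0.06,"spin":0,"claw":0}]' | grep -E "pos|ori"
python3 -m jog '[{"dx":0,"dy":0.06,"dz":-0.01,"spin":0,"claw":0}]' | grep -E "pos|ori"
python3 -c "
from h import *
delta([.3,.1,.3],1.374)"
```

```text
ee_pos: [0.3382, 0.0748, 0.6288]
orientation: [2.953, -0.049, 1.377]
ee_pos: [0.3412, 0.0713, 0.6412]
orientation: [2.916, -0.057, 1.379]
ee_pos: [0.341, 0.0677, 0.6568]
orientation: [2.87, -0.067, 1.382]
ee_pos: [0.39, 0.0561, 0.6649]
orientation: [2.837, -0.073, 1.385]
t 15.025 delta [-0.     -0.2019  0.3201] norm 0.378 spin 0.011 joints [-0.04  0.11  0.96  2.12  0.02  1.73]
```

```bash
python3 -m jog '[{"dx":0,"dy":0.01,"dz":-0.06,"spin":0,"claw":0}]' | grep -E "ori"
python3 -m jog '[{"dx":0,"dy":0.01,"dz":-0.06,"spin":0,"claw":0}]' | grep -E "ori"
python3 -m jog '[{"dx":0,"dy":0.01,"dz":-0.06,"spin":0,"claw":0}]' | grep -E "ori"
python3 -m jog '[{"dx":0,"dy":0.01,"dz":-0.06,"spin":0,"claw":0}]' | grep -E "ori"
python3 -m jog '[{"dx":0,"dy":0.01,"dz":-0.06,"spin":0,"claw":0}]' | grep -E "pos|ori"
python3 -c "
from h import *
delta([.3,.1,.3],1.374)"
```

```text
orientation: [2.816, -0.076, 1.382]
orientation: [2.767, -0.083, 1.386]
orientation: [2.721, -0.089, 1.39]
orientation: [2.679, -0.094, 1.392]
ee_pos: [0.324, 0.0494, 0.7348]
orientation: [2.639, -0.098, 1.394]
t 15.65 delta [ 0.0028 -0.2392  0.3673] norm 0.438 spin 0.02 joints [-0.08 -0.05  1.    2.12  0.04  1.7 ]
```

```bash
python3 -m jog '[{"dx":0,"dy":0.01,"dz":-0.06,"spin":0,"claw":0}]' | grep -E "ori"
python3 -m jog '[{"dx":0,"dy":0.01,"dz":-0.06,"spin":0,"claw":0}]' | grep -E "ori"
python3 -m jog '[{"dx":0,"dy":0.01,"dz":-0.06,"spin":0,"claw":0}]' | grep -E "ori"
python3 -m jog '[{"dx":0,"dy":0,"dz":0,"spin":0.15,"claw":0},{"dx":0,"dy":0,"dz":0,"spin":0.3,"claw":0},{"dx":0,"dy":0,"dz":0,"spin":0.45,"claw":0},{"dx":0,"dy":0,"dz":0,"spin":0.6,"claw":0},{"dx":0,"dy":0,"dz":0,"spin":0.75,"claw":0}]'
python3 -c "
from h import *
delta([.3,.1,.3],1.374)
s=read_state();R=Ro.from_euler('xyz',s['orientation']).as_matrix()
# tote axes: x=tool y, y=tool x, z=-tool z
T=np.c_[R[:,1],R[:,0],-R[:,2]];print('tilt deg',np.degrees(np.arccos(T[2,2])),'down dir in tote',-T[2,:2])"
```

```text
orientation: [2.598, -0.101, 1.396]
orientation: [2.557, -0.104, 1.397]
orientation: [2.516, -0.107, 1.399]
time_s: 16.65
ee_pos: [0.2744, 0.0562, 0.7718]
orientation: [2.733, -0.496, 0.715]
ft_force: [0.0, -0.3, -4.6]
grip_width: 0.008
finger_force: 100.3
t 16.65 delta [-0.1821 -0.1891  0.3953] norm 0.475 spin -0.659 joints [-0.03 -0.15  1.03  2.12  0.    2.5 ]
tilt deg 36.18437200167216 down dir in tote [-0.34982227 -0.47558329]
```

```bash
python3 -m jog '[{"dx":0,"dy":0,"dz":0,"spin":0,"claw":0},{"dx":0,"dy":0,"dz":0,"spin":0,"claw":0},{"dx":0,"dy":0,"dz":0,"spin":0,"claw":0},{"dx":0,"dy":0,"dz":0,"spin":0,"claw":0},{"dx":0,"dy":0,"dz":0,"spin":0,"claw":0}]' | grep -E "pos|ori|ft"
python3 -c "
from h import *
s=read_state();R=Ro.from_euler('xyz',s['orientation']).as_matrix();T=np.c_[R[:,1],R[:,0],-R[:,2]]
c=s['ee_pos']-R[:,2]*.0187-T[:,2]*.072;print('tote',c,'corner',c+T@[-.056,-.076,.004],'corners min z',min((c+T@np.array([x,y,0]))[2] for x in(-.06,.06) for y in(-.08,.08)))
ims=[]
for n in('top','scene'):
    k=cam(n);u,v=proj(k,c).astype(int);print(n,u,v,proj(k,c+T@[-.056,-.076,.004]));x0=min(max(u-65,0),510);y0=min(max(v-65,0),270);print(x0,y0)
    ims.append(cv2.resize(k['img'][y0:y0+130,x0:x0+130],(400,400),interpolation=2))
cv2.imwrite('pics/i.png',np.clip(np.hstack(ims)*1.5,0,255).astype('u1')[:,:,::-1])"
```

```text
ee_pos: [0.2752, 0.0558, 0.7715]
orientation: [2.731, -0.493, 0.72]
ft_force: [-0.0, 0.3, -3.8]
tote [0.3065877  0.05507344 0.72842939] corner [0.22798931 0.05656832 0.67600747] corners min z 0.6694770510226019
top 278 313 [279.73640126 366.80405301]
213 248
scene 261 -23 [245.42993419  -9.94056273]
196 0
```

View pics/i.png

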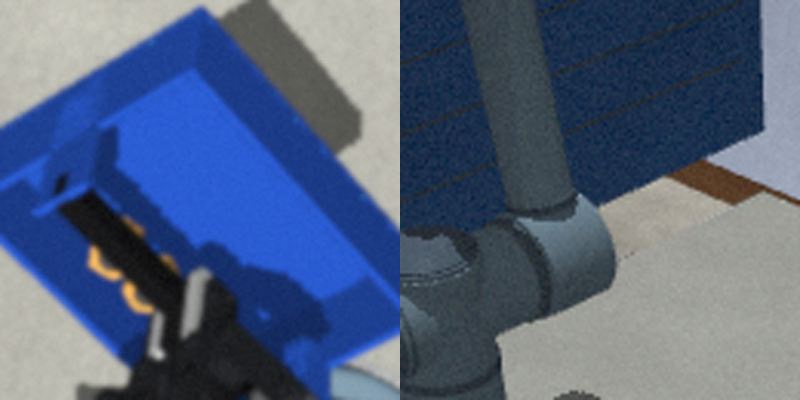

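The top view shows both nuts against the -x wall at crop (105,260) and (140,300), but not yet at the pour corner near (205,365). The sleeves are hidden by the gripper, and the scene camera doesn't see the tote. I'll spin so the slope runs along -y, then return.

```bash
python3 -m jog '[{"dx":0,"dy":0,"dz":0,"spin":0.14,"claw":0},{"dx":0,"dy":0,"dz":0,"spin":0.28,"claw":0},{"dx":0,"dy":0,"dz":0,"spin":0.42,"claw":0},{"dx":0,"dy":0,"dz":0,"spin":0.53,"claw":0},{"dx":0,"dy":0,"dz":0,"spin":0.53,"claw":0}]' | grep -E "ori"
python3 -m jog '[{"dx":0,"dy":0,"dz":0,"spin":0,"claw":0},{"dx":0,"dy":0,"dz":0,"spin":0,"claw":0},{"dx":0,"dy":0,"dz":0,"spin":0,"claw":0},{"dx":0,"dy":0,"dz":0,"spin":0,"claw":0},{"dx":0,"dy":0,"dz":0,"spin":0,"claw":0}]' | grep -E "pos|ori"
python3 - <<'E'
from h import *
s=read_state();R=Ro.from_euler('xyz',s['orientation']).as_matrix();T=np.c_[R[:,1],R[:,0],-R[:,2]]
c=s['ee_pos']-R[:,2]*.0187-T[:,2]*.072
print('tilt',np.degrees(np.arccos(T[2,2])),'down',-T[2,:2],np.round(s["joint_positions"],2))
def onfloor(k,uv,h=.010):
    o,d=ray(k,uv); n=T[:,2]; p=o+d*((c+n*(.004+h)-o)@n)/(d@n); return (T.T@(p-c)*1000).round(0)
k=cam('top');np.save('top_i.npy',k['img']);hsv=cv2.cvtColor(k['img'],cv2.COLOR_RGB2HSV)
m=cv2.inRange(hsv,(3,90,90),(25,255,255));m[:240]=0;m[:,:200]=0;m[:,360:]=0
N,l,st,ce=cv2.connectedComponentsWithStats(m)
for i in range(1,N):
    if st[i,4]>3: print(ce[i].round(1),st[i,4],hsv[l==i].mean(0).round(0),onfloor(k,ce[i]))
E
```

```text
orientation: [3.061, -0.626, 0.112]
ee_pos: [0.2752, 0.0558, 0.7715]
orientation: [3.062, -0.626, 0.111]
tilt 36.12411838161781 down [-0.06434202 -0.58601476] [-0.03 -0.15  1.03  2.11  0.01  3.03]
[253.6 242.9] 150 [  9. 148. 166.] [-14. 123.  14.]
[248.  327.9] 548 [ 15. 151. 129.] [-41. -10.  14.]
```

```bash
cat > map.py <<'E'
from h import *
s=read_state();R=Ro.from_euler('xyz',s['orientation']).as_matrix();T=np.c_[R[:,1],R[:,0],-R[:,2]]
c=s['ee_pos']-R[:,2]*.0187-T[:,2]*.072
print('t',s["time_s"],'tcp',s["ee_pos"].round(3) if hasattr(s["ee_pos"],'round') else s["ee_pos"],'tilt',np.degrees(np.arccos(T[2,2])).round(1),'down',-T[2,:2].round(2),np.round(s["joint_positions"],2))
k=cam('top');hsv=cv2.cvtColor(k['img'],cv2.COLOR_RGB2HSV)
print("rows y=+76..-76, cols x=-56..56 (4mm); O=orange/brass r=copper b=blue .=other")
for y in range(76,-80,-6):
    L=''
    for x in range(-56,57,4):
        u,v=np.round(proj(k,c+T@np.array([x,y,16])/1000)).astype(int)
        if not(0<=v<400): L+='?';continue
        h,sa,va=hsv[v,u]
        L+='b' if 100<=h<=130 and sa>100 else ('O' if 13<=h<28 and sa>80 and va>60 else('r' if (h<13 or h>165) and sa>60 and va>40 else '.'))
    print(L)
E
python3 map.py
python3 -m jog '[{"dx":0,"dy":0,"dz":0,"spin":0.07,"claw":0},{"dx":0,"dy":0.04,"dz":0,"spin":0.07,"claw":0},{"dx":0,"dy":-0.01,"dz":0,"spin":0.07,"claw":0},{"dx":0,"dy":0.035,"dz":0,"spin":0.07,"claw":0},{"dx":0,"dy":-0.01,"dz":0,"spin":0.07,"claw":0}]' 120 | grep -E "ori|pos|ft"
python3 -m jog '[{"dx":0,"dy":0.045,"dz":0,"spin":0,"claw":0},{"dx":0,"dy":-0.005,"dz":0,"spin":0,"claw":0},{"dx":0,"dy":0.045,"dz":0,"spin":0,"claw":0},{"dx":0,"dy":0,"dz":0,"spin":0,"claw":0},{"dx":0,"dy":0,"dz":0,"spin":0,"claw":0}]' 120 | grep -E "ori|pos|ft"
python3 map.py
```

```text
t 18.675 tcp [0.275 0.056 0.771] tilt 36.1 down [-0.06 -0.59] [-0.03 -0.15  1.03  2.11  0.01  3.03]
rows y=+76..-76, cols x=-56..56 (4mm); O=orange/brass r=copper b=blue .=other
bbbbbbbbbbbbbbbbbbbbbbbbbbbbb
bbbbbbbbbbbbbbbbbbbbbbbbbbbbb
bbbbbbbbbbbbbbbbbbbbbbbbbbbbb
bbbbbbbbbbbbbbbbbbbbbbbbbbbbb
bbbbbbbbbbbbbbbbbbbbbbbbbbbbb
bbbbbbbbbbbbbbbbbbbbbbbbbbbbb
bbbbbbbbbbbbbbbbbbbbbbbbbbbbb
bbbbbbbbbbbbbbbbbbbbbbbbbbbbb
bbb.OO.bbbb.bbbbbbbbbbbbbbbbb
bbOOOOOrbbb..bbbbbbbbbbbbbbbb
brOOOOOObbb..bbbbbbbbbbbbbbbb
bO...OObbbb..bbbbbbbbbbbbbbbb
b.O..OObbbb..bbbbbbbbbbbbbbbb
bbOOOOOObbb..bbbbbbbbbbbbbbbb
b.OOOOO.bbb..bbbbbbbbbbbbbbbb
brO..OObbbb..bbbbbbbbbbbbbbbb
bOO..OObbbb..bbbbbbbbbbbbbbbb
bbOOOOrbbb...b.bbbbbbbbbbbbbb
brrrrrrbb.......bbbbbbbbbbbbb
brrrrr.b.........bbbbbbbbbbbb
.rrrrrr.........bbbbbbbbbbbbb
.rrrrrr..........bbbbbbbbbbbb
brrrrr...........bbbbbbbbbbbb
brrrrr..........bbbbbbbbbbbbb
.rrrr...........bbbbbbbbbbbbb
..rr............bb.bbbbbbbbbb
ee_pos: [0.2785, 0.0436, 0.7685]
orientation: [3.11, -0.624, -0.017]
ft_force: [0.8, 0.8, -4.8]
ee_pos: [0.2751, 0.0567, 0.7697]
orientation: 
[... 308 characters left out ...]
bbbbbbbbbb
bbbbbbbbbbbbbbbbbbbbbbbbbbbbb
bbbbbbbbbbbbbbbbbbbbbbbbbbbbb
bbbbbbbbbbbbbbbbbbbbbbbbbbbbb
bbbbbbbbbbbbbbbbbbbbbbbbbbbbb
bbbbbbbbbbbbbbbbbbbbbbbbbbbbb
bbbbbbbbbbbbbbbbbbbbbbbbbbbbb
bbbbbbbbbbbb..bbbbbbbbbbbbbbb
bbbbbbbbbbbb..bbbbbbbbbbbbbbb
bbbbbbbbbbbb..bbbbbbbbbbbbbbb
bbbbbbbbbbbb..bbbbbbbbbbbbbbb
bbbbbbbbbbbb..bbbbbbbbbbbbbbb
bbbbbbbbbbbb..bbbbbbbbbbbbbbb
bbbbbbbbbbbb..bbbbbbbbbbbbbbb
bbbbbbbbbbbb..bbbbbbbbbbbbbbb
bbbbbbbbbbb.....bbbbbbbbbbbbb
bbbbbbbbbb......bbbbbbbbbbbbb
bbbbbbbbb.........OObbbOOO.bb
bbbb.rrr..........OOO.OOOOObb
bbbbrrrr..........OOO.OOOOO.b
bbbbrrrr...........OOOO...O.b
bbb.rrr.............O.....O.b
bbb.rrr...........OObbOOOO.bb
bb..rr............bb.bbbbbbbb
```

```bash
python3 -m jog '[{"dx":0,"dy":0,"dz":0,"spin":-0.18,"claw":0},{"dx":0,"dy":0,"dz":0,"spin":-0.36,"claw":0},{"dx":0,"dy":0,"dz":0,"spin":-0.54,"claw":0},{"dx":0,"dy":0,"dz":0,"spin":-0.72,"claw":0},{"dx":0,"dy":0,"dz":0,"spin":-0.9,"claw":0}]' 120 | grep -E "ori|pos|ft"
python3 -m jog '[{"dx":0,"dy":0,"dz":0,"spin":-0.18,"claw":0},{"dx":0,"dy":0,"dz":0,"spin":-0.3,"claw":0},{"dx":0,"dy":0,"dz":0,"spin":-0.3,"claw":0},{"dx":0,"dy":0,"dz":0,"spin":-0.3,"claw":0},{"dx":0,"dy":0,"dz":0,"spin":-0.3,"claw":0}]' 120 | grep -E "ori|pos|ft"
python3 map.py
```

```text
ee_pos: [0.2748, 0.0573, 0.7693]
orientation: [2.611, -0.351, 1.023]
ft_force: [-1.2, 0.1, -4.9]
ee_pos: [0.2751, 0.0566, 0.7694]
orientation: [2.541, -0.193, 1.277]
ft_force: [-0.5, 0.3, -2.9]
t 21.275 tcp [0.275 0.057 0.769] tilt 35.9 down [-0.55 -0.19] [-0.03 -0.15  1.01  2.11  0.01  1.89]
rows y=+76..-76, cols x=-56..56 (4mm); O=orange/brass r=copper b=blue .=other
bbbbbbbbbbbbbbbbbbbbbbbbbbbbb
.....bbbbbbbbbbbbbbbbbbbbbbbb
.....bbbbbbbbbbbbbbbbbbbbbbbb
....bbbbbbbbbbbbbbbbbbbbbbbbb
....bbbbbbbbbbbbbbbbbbbbbbbbb
.....bbbbbbbbbbbbbbbbbbbbbbbb
.....bbbbbbbbbbbbbbbbbbbbbbbb
....bbbbbbbbbbbbbbbbbbbbbbbbb
....bbbbbbbbbbbbbbbbbbbbbbbbb
....bbbbbbbbbbbbbbbbbbbbbbbbb
.....bbbbbbbbbbbbbbbbbbbbbbbb
.....bbbbbbbbbbbbbbbbbbbbbbbb
....bbbbbbbbbbbbbbbbbbbbbbbbb
.........bbbbbbbbbbbbbbbbbbbb
........bbbbbbbbbbbbbbbbbbbbb
........bbbbbbbbbbbbbbbbbbbbb
........bbbbbbbbbbbbbbbbbbbbb
.....bbbbbbbbbbbbbbbbbbbbbbbb
....bbbbbbbbbbbbbbbbbbbbbbbbb
....bbbbbbbbbbbbbbbbbbbbbbbbb
.....bbbbbbbbbbbbbbbbbbbbbbbb
......rr.bbrr.rOOOO..OO.bbbbb
.....rrrrrrrOOOOOOOOOOOObbbbb
.....rrrrrrrOO..OOOO...Obbbbb
.....rrrrrrrOOO.OOOOOOOrbbbbb
......rrrr.bbb.O.bbb.r.bbbbbb
```

```bash
python3 -m jog '[{"dx":0.05,"dy":0,"dz":0,"spin":0,"claw":0},{"dx":0,"dy":0,"dz":0,"spin":0,"claw":0},{"dx":0,"dy":0,"dz":0,"spin":0,"claw":0},{"dx":0,"dy":0,"dz":0,"spin":0,"claw":0}]' 120 | grep -E "ori|pos|ft"
python3 map.py | sed '3,10d'
```

```text
ee_pos: [0.2753, 0.0556, 0.7695]
orientation: [2.541, -0.193, 1.273]
ft_force: [0.3, 0.8, -4.1]
t 21.825 tcp [0.275 0.056 0.769] tilt 35.9 down [-0.55 -0.19] [-0.04 -0.15  1.01  2.11  0.01  1.9 ]
rows y=+76..-76, cols x=-56..56 (4mm); O=orange/brass r=copper b=blue .=other
....bbbbbbbbbbbbbbbbbbbbbbbbb
....bbbbbbbbbbbbbbbbbbbbbbbbb
....bbbbbbbbbbbbbbbbbbbbbbbbb
....bbbbbbbbbbbbbbbbbbbbbbbbb
.....bbbbbbbbbbbbbbbbbbbbbbbb
.........bbbbbbbbbbbbbbbbbbbb
..........bbbbbbbbbbbbbbbbbbb
.........Obbbbbbbbbbbbbbbbbbb
........O.b.bbbbbbbbbbbbbbbbb
.....OOOOOOOOOrbbbbbbbbbbbbbb
.....rOO...OOOObbbbbbbbbbbbbb
.....rOO...OOO.bbbbbbbbbbbbbb
.....rrOOOOO.bbbbbbbbbbbbbbbb
.....rrrbbbbbbbbbbbbbbbbbbbbb
.....rrrr.bbbbbbbbbbbbbbbbbbb
.....rrrrbbbbbbbbbbbbbbbbbbbb
.....rrrbbbbbbbbbbbbbbbbbbbbb
.....bbbbbbbbbbbbbbbbbbbbbbbb
```

```bash
python3 -m jog '[{"dx":0,"dy":0,"dz":0,"spin":0.18,"claw":0},{"dx":0,"dy":0,"dz":0,"spin":0.36,"claw":0},{"dx":0,"dy":0,"dz":0,"spin":0.54,"claw":0},{"dx":0,"dy":0,"dz":0,"spin":0.65,"claw":0},{"dx":0,"dy":0,"dz":0,"spin":0.65,"claw":0}]' 120 | grep -E "ori|pos|ft"
python3 map.py | sed '3,10d'
```

```text
ee_pos: [0.2756, 0.0554, 0.7694]
orientation: [2.759, -0.509, 0.665]
ft_force: [0.6, -0.3, -3.4]
t 22.5 tcp [0.276 0.055 0.769] tilt 35.9 down [-0.33 -0.49] [-0.04 -0.15  1.01  2.11  0.01  2.54]
rows y=+76..-76, cols x=-56..56 (4mm); O=orange/brass r=copper b=blue .=other
bbbbb..bbbbbbbbbbbbbbbbbbbbbb
bbbbb....bbbbbbbbbbbbbbbbbbbb
bbbb.....bbbbbbbbbbbbbbbbbbbb
bbbbb...bbbbbbbbbbbbbbbbbbbbb
bbbb....bbbbbbbbbbbbbbbbbbbbb
bbbb....bbbbbbbbbbbbbbbbbbbbb
bb.O.....bbbbbbbbbbbbbbbbbbbb
bOO......bbbbbbbbbbbbbbbbbbbb
bOO.....b....bbbbbbbbbbbbbbbb
bbOO........OO.bbbbbbbbbbbbbb
bb..........OObbbbbbbbbbbbbbb
b...........OObbbbbbbbbbbbbbb
.............bbbbbbbbbbbbbbbb
...........bbbbbbbbbbbbbbbbbb
..........bbbbbbbbbbbbbbbbbbb
...........bbbbbbbbbbbbbbbbbb
...........bbbbbbbbbbbbbbbbbb
...........bbbbbbbbbbbbbbbbbb
```

```bash
python3 -m jog '[{"dx":0,"dy":0,"dz":0,"spin":0.18,"claw":0},{"dx":0,"dy":0,"dz":0,"spin":0.35,"claw":0},{"dx":0,"dy":0,"dz":0,"spin":0.45,"claw":0},{"dx":0,"dy":0,"dz":0,"spin":0.45,"claw":0},{"dx":0,"dy":0,"dz":0,"spin":0.45,"claw":0}]' 120 | grep -E "ori|pos|ft"
python3 map.py | sed '3,10d'
```

```text
ee_pos: [0.2753, 0.0562, 0.7694]
orientation: [3.041, -0.62, 0.15]
ft_force: [-0.3, -0.8, -4.4]
t 23.175 tcp [0.275 0.056 0.769] tilt 35.9 down [-0.08 -0.58] [-0.03 -0.15  1.01  2.11  0.01  2.99]
rows y=+76..-76, cols x=-56..56 (4mm); O=orange/brass r=copper b=blue .=other
bbbbbbbbbb..bbbbbbbbbbbbbbbbb
bbbbbbbbbb...bbbbbbbbbbbbbbbb
bbbbbbbbbb...bbbbbbbbbbbbbbbb
bbbbbbbbbb...bbbbbbbbbbbbbbbb
bbb.OOObbb...bbbbbbbbbbbbbbbb
bb.OOOO.bb...bbbbbbbbbbbbbbbb
b.OOOOOObb...bbbbbbbbbbbbbbbb
bOO..OObbb...bbbbbbbbbbbbbbbb
bOO...Obbb...bbbbbbbbbbbbbbbb
b.OOOOrbbb.....bbbbbbbbbbbbbb
brrrrrrbb......bbbbbbbbbbbbbb
brrrrr.b........bbbbbbbbbbbbb
.rrrrrr..........bbbbbbbbbbbb
brrrrr..........bbbbbbbbbbbbb
brrrrr..........bbbbbbbbbbbbb
brrrr...........bbbbbbbbbbbbb
.rrrr...........bbbbbbbbbbbbb
..r.............b..bbbbbbbbbb
```

```bash
python3 -m jog '[{"dx":0,"dy":0.045,"dz":0,"spin":0,"claw":0},{"dx":0,"dy":0,"dz":0,"spin":0,"claw":0},{"dx":0,"dy":0,"dz":0,"spin":0,"claw":0},{"dx":0,"dy":0,"dz":0,"spin":0,"claw":0}]' 120 | grep -E "ori|pos|ft"
python3 map.py | sed '3,10d'
```

```text
ee_pos: [0.2747, 0.0575, 0.7695]
orientation: [3.042, -0.62, 0.154]
ft_force: [-0.2, -0.9, -4.0]
t 23.725 tcp [0.275 0.057 0.77 ] tilt 35.9 down [-0.08 -0.58] [-0.03 -0.15  1.01  2.11  0.01  2.99]
rows y=+76..-76, cols x=-56..56 (4mm); O=orange/brass r=copper b=blue .=other
bbbbbbbbbbb.bbbbbbbbbbbbbbbbb
bbbbbbbbbb...bbbbbbbbbbbbbbbb
bbbbbbbbbb...bbbbbbbbbbbbbbbb
bbbbbbbbbb...bbbbbbbbbbbbbbbb
bbbbbbbbbb...bbbbbbbbbbbbbbbb
bbbbbbbbbb...bbbbbbbbbbbbbbbb
bbbbbbbbbb...bbbbbbbbbbbbbbbb
bbbbbbbbbb...bbb.OO.bbbbbbbbb
bbbbbbbbbb...bbOOOOO.bbbbbbbb
bbbbbbbbbb...b.OOOOO.bbbbbbbb
bbbbbbbbb.........OObbbbbbbbb
bbbbb.bb..........OO.bbbbbbbb
bbbbrrr..........OOOObbbbbbbb
bbbrrr...........OOOObbbbbbbb
bbbrrr.............OObbbbbbbb
bb.rr...............Obbbbbbbb
bbrrr...........OOOO.bbbbbbbb
................b..bbbbbbbbbb
```

```bash
python3 -m jog '[{"dx":0,"dy":0,"dz":0,"spin":-0.18,"claw":0},{"dx":0,"dy":0,"dz":0,"spin":-0.36,"claw":0},{"dx":0,"dy":0,"dz":0,"spin":-0.54,"claw":0},{"dx":0,"dy":0,"dz":0,"spin":-0.7,"claw":0},{"dx":0,"dy":0,"dz":0,"spin":-0.85,"claw":0}]' 120 | grep -E "ft"
python3 -m jog '[{"dx":0,"dy":0,"dz":0,"spin":0,"claw":0},{"dx":0,"dy":0,"dz":0,"spin":0,"claw":0},{"dx":0,"dy":0,"dz":0,"spin":0,"claw":0}]' 120 | grep -E "ft"
python3 map.py | sed '3,10d'
```

```text
ft_force: [-0.4, 0.2, -4.0]
ft_force: [1.3, 0.3, -4.6]
t 24.775 tcp [0.275 0.057 0.769] tilt 35.9 down [-0.49 -0.32] [-0.03 -0.15  1.01  2.11  0.01  2.14]
rows y=+76..-76, cols x=-56..56 (4mm); O=orange/brass r=copper b=blue .=other
.....bbbbbbbbbbbbbbbbbbbbbbbb
b....bbbbbbbbbbbbbbbbbbbbbbbb
.....bbbbbbbbbbbbbbbbbbbbbbbb
b....bbbbbbbbbbbbbbbbbbbbbbbb
.....bbbbbbbbbbbbbbbbbbbbbbbb
b....bbbbbbbbbbbbbbbbbbbbbbbb
b.....b...bbbbbbbbbbbbbbbbbbb
.........bbbbbbbbbbbbbbbbbbbb
.........bbbbbbbbbbbbbbbbbbbb
.........bbbbbbbbbbbbbbbbbbbb
..........bbbbbbbbbbbbbbbbbbb
......OOO.bbbbbbbbbbbbbbbbbbb
......OObbbbbbbbb..bbbbbbbbbb
......rrr.rrrrOOOOOObbbbbbbbb
......rrrrrrOOOOOOOObbbbbbbbb
......rrrrrrOO..OOOObbbbbbbbb
......rrrrrr.OOOOObbbbbbbbbbb
......rrrr.bbb.bbbbbbbbbbbbbb
```

```bash
python3 -m jog '[{"dx":0,"dy":0,"dz":0,"spin":-0.1,"claw":0},{"dx":0.03,"dy":0,"dz":0,"spin":-0.1,"claw":0},{"dx":0,"dy":0,"dz":0,"spin":-0.1,"claw":0},{"dx":0,"dy":0,"dz":0,"spin":-0.1,"claw":0},{"dx":0,"dy":0,"dz":0,"spin":-0.1,"claw":0}]' 120 | grep -E "ft"
python3 map.py | sed '3,10d'
```

```text
ft_force: [-0.6, -0.6, -3.3]
t 25.45 tcp [0.275 0.056 0.77 ] tilt 35.9 down [-0.52 -0.27] [-0.03 -0.15  1.01  2.11  0.01  2.05]
rows y=+76..-76, cols x=-56..56 (4mm); O=orange/brass r=copper b=blue .=other
.....bbbbbbbbbbbbbbbbbbbbbbbb
.....bbbbbbbbbbbbbbbbbbbbbbbb
.....bbbbbbbbbbbbbbbbbbbbbbbb
.....bbbbbbbbbbbbbbbbbbbbbbbb
.....bbbbbbbbbbbbbbbbbbbbbbbb
.....bbbbbbbbbbbbbbbbbbbbbbbb
.........bbbbbbbbbbbbbbbbbbbb
.........bbbbbbbbbbbbbbbbbbbb
.........bbbbbbbbbbbbbbbbbbbb
.........rbbbrOOO.bbbbbbbbbbb
......OOO..OOOOOOOrbbbbbbbbbb
......OOOrO....OOO.bbbbbbbbbb
......OrrrOO..OO.bbbbbbbbbbbb
.....rrrrrrrOrbbbbbbbbbbbbbbb
......rrrrrr.bbbbbbbbbbbbbbbb
.....rrrrrbbbbbbbbbbbbbbbbbbb
......rbbbbbbbbbbbbbbbbbbbbbb
.....bbbbbbbbbbbbbbbbbbbbbbbb
```

```bash
python3 -m jog '[{"dx":0,"dy":0,"dz":0,"spin":-0.18,"claw":0},{"dx":0,"dy":0,"dz":0,"spin":-0.36,"claw":0},{"dx":0,"dy":0,"dz":0,"spin":-0.5,"claw":0},{"dx":0,"dy":0,"dz":0,"spin":-0.5,"claw":0}]' 120 | grep -E "ft"
python3 map.py | sed '3,10d'
```

```text
ft_force: [-0.4, 0.1, -4.2]
t 26.0 tcp [0.276 0.056 0.769] tilt 35.9 down [-0.59  0.01] [-0.04 -0.15  1.01  2.11  0.01  1.55]
rows y=+76..-76, cols x=-56..56 (4mm); O=orange/brass r=copper b=blue .=other
....bbbbbbbbbbbbbbbbbbbbbbbbb
....bbbbbbbbbbbbbbbbbbbbbbbbb
.......bbbbbbbbbbbbbbbbbbbbbb
........bbbbbbbbbbbbbbbbbbbbb
........bbbbbbbbbbbbbbbbbbbbb
........bbbbbbbbbbbbbbbbbbbbb
.......bbbbbbbbbbbbbbbbbbbbbb
....bbbbbbbbbbbbbbbbbbbbbbbbb
....bbbbbbbbbbbbbbbbbbbbbbbbb
.......bbbbbb.bbbbbbbbbbbbbbb
.....OOOO..OOOOOOrbbbbbbbbbbb
......OOOOO...OOOO.bbbbbbbbbb
.....OrrrrOO..OOOObbbbbbbbbbb
.....rrrrrrrOOO.bbbbbbbbbbbbb
.....rrrrrrrrrbbbbbbbbbbbbbbb
.....rrrrrrr.bbbbbbbbbbbbbbbb
.....rrrrbbbbbbbbbbbbbbbbbbbb
.....rr.bbbbbbbbbbbbbbbbbbbbb
```

```bash
python3 -m jog '[{"dx":0,"dy":0,"dz":0,"spin":-0.18,"claw":0},{"dx":0,"dy":0,"dz":0,"spin":-0.3,"claw":0},{"dx":0,"dy":0,"dz":0,"spin":-0.3,"claw":0},{"dx":0,"dy":0,"dz":0,"spin":-0.12,"claw":0},{"dx":0,"dy":0,"dz":0,"spin":0,"claw":0}]' 120 | grep -E "ft"
python3 map.py | sed '3,10d'
```

```text
ft_force: [-0.3, -0.4, -3.9]
t 26.675 tcp [0.275 0.056 0.769] tilt 35.9 down [-0.59  0.01] [-0.03 -0.15  1.01  2.11  0.01  1.55]
rows y=+76..-76, cols x=-56..56 (4mm); O=orange/brass r=copper b=blue .=other
....bbbbbbbbbbbbbbbbbbbbbbbbb
....bbbbbbbbbbbbbbbbbbbbbbbbb
.....bbbbbbbbbbbbbbbbbbbbbbbb
........bbbbbbbbbbbbbbbbbbbbb
........bbbbbbbbbbbbbbbbbbbbb
.........bbbbbbbbbbbbbbbbbbbb
........OObbbbbbbbbbbbbbbbbbb
.....OOOO.bbbbbbbbbbbbbbbbbbb
......r.bbbbbbbbbbbbbbbbbbbbb
.......bbbbbbbbbbbbbbbbbbbbbb
.....OOOO.bbbbbbbbbbbbbbbbbbb
......OOOObbbbbbbbbbbbbbbbbbb
.....rrrrrrr.bbbbbbbbbbbbbbbb
.....rrrrrrrrrbbbbbbbbbbbbbbb
.....rrrrrrrrrbbbbbbbbbbbbbbb
.....rrrrrrr.bbbbbbbbbbbbbbbb
.....rrrrbbbbbbbbbbbbbbbbbbbb
........bbbbbbbbbbbbbbbbbbbbb
```

```bash
python3 -m jog '[{"dx":0,"dy":0,"dz":0,"spin":0.18,"claw":0},{"dx":0,"dy":0,"dz":0,"spin":0.36,"claw":0},{"dx":0,"dy":0,"dz":0,"spin":0.54,"claw":0},{"dx":0,"dy":0,"dz":0,"spin":0.72,"claw":0},{"dx":0,"dy":0,"dz":0,"spin":0.9,"claw":0}]' 120 | grep -E "ft"
python3 -m jog '[{"dx":0,"dy":0,"dz":0,"spin":0.18,"claw":0},{"dx":0,"dy":0,"dz":0,"spin":0.36,"claw":0},{"dx":0,"dy":0,"dz":0,"spin":0.5,"claw":0},{"dx":0,"dy":0,"dz":0,"spin":0.5,"claw":0}]' 120 | grep -E "ft"
python3 map.py | sed '3,10d'
```

```text
ft_force: [-0.4, -0.4, -3.3]
ft_force: [-0.5, 0.0, -3.5]
t 27.85 tcp [0.275 0.056 0.769] tilt 35.9 down [-0.11 -0.58] [-0.03 -0.15  1.01  2.11  0.01  2.94]
rows y=+76..-76, cols x=-56..56 (4mm); O=orange/brass r=copper b=blue .=other
bbbbbbbbbb..bbbbbbbbbbbbbbbbb
bbbbbbbbbb..bbbbbbbbbbbbbbbbb
bbbbbbbbbb..bbbbbbbbbbbbbbbbb
bbbbbb.bbb..bbbbbbbbbbbbbbbbb
bbbrOOO.bb..bbbbbbbbbbbbbbbbb
bbOOOOOObb..bbbbbbbbbbbbbbbbb
brO..OOrbb..bbbbbbbbbbbbbbbbb
bOO...Obbb..bbbbbbbbbbbbbbbbb
b.OOOOO.bb..bbbbbbbbbbbbbbbbb
bbOOOOOObb..b..bbbbbbbbbbbbbb
bOOOOOOOb......bbbbbbbbbbbbbb
bOO...O.........bbbbbbbbbbbbb
b.O.............bbbbbbbbbbbbb
bbrOOr..........bbbbbbbbbbbbb
brrrr..........bbbbbbbbbbbbbb
brrrr..........bbbbbbbbbbbbbb
.rr............bbbbbbbbbbbbbb
..................bbbbbbbbbbb
```

```bash
python3 -m jog '[{"dx":0,"dy":0.03,"dz":0,"spin":0,"claw":0},{"dx":0,"dy":0,"dz":0,"spin":0,"claw":0},{"dx":0,"dy":0,"dz":0,"spin":-0.15,"claw":0},{"dx":0,"dy":0,"dz":0,"spin":-0.15,"claw":0}]' 120 | grep -E "ft"
python3 map.py | sed '3,10d'
```

```text
ft_force: [0.6, 0.3, -3.6]
t 28.4 tcp [0.275 0.056 0.769] tilt 35.9 down [-0.19 -0.55] [-0.03 -0.15  1.01  2.11  0.01  2.79]
rows y=+76..-76, cols x=-56..56 (4mm); O=orange/brass r=copper b=blue .=other
bbbbbbbb...bbbbbbbbbbbbbbbbbb
bbbbbbbb...bbbbbbbbbbbbbbbbbb
bbbbbbb....bbbbbbbbbbbbbbbbbb
bbbbbbbb...bbbbbbbbbbbbbbbbbb
bbbbbbb....bbbbbbbbbbbbbbbbbb
bbbbbbbb...bbbbbbbbbbbbbbbbbb
bbbbbbbb...bbbbbbbbbbbbbbbbbb
bbbbbbb....bbbbbbbbbbbbbbbbbb
bbbbbbbb...bb.OOOObbbbbbbbbbb
bbbbbbbb......OOOO.bbbbbbbbbb
bbbbbbb........OOObbbbbbbbbbb
bbbbb...........OObbbbbbbbbbb
bbbr...........OO.bbbbbbbbbbb
bbr............rrrbbbbbbbbbbb
br............rrr.bbbbbbbbbbb
b............rrrrbbbbbbbbbbbb
...............rbbbbbbbbbbbbb
................bbbbbbbbbbbbb
```

```bash
python3 -m jog '[{"dx":0,"dy":0,"dz":0,"spin":-0.18,"claw":0},{"dx":0,"dy":0,"dz":0,"spin":-0.36,"claw":0},{"dx":0,"dy":0,"dz":0,"spin":-0.54,"claw":0},{"dx":0,"dy":0,"dz":0,"spin":-0.72,"claw":0},{"dx":0,"dy":0,"dz":0,"spin":-0.72,"claw":0}]' 120 | grep -E "ft"
python3 map.py | sed '3,10d'
```

```text
ft_force: [-0.3, 1.0, -3.5]
t 29.075 tcp [0.275 0.057 0.769] tilt 35.9 down [-0.51 -0.29] [-0.03 -0.15  1.01  2.11  0.01  2.08]
rows y=+76..-76, cols x=-56..56 (4mm); O=orange/brass r=copper b=blue .=other
.....bbbbbbbbbbbbbbbbbbbbbbbb
.....bbbbbbbbbbbbbbbbbbbbbbbb
.....bbbbbbbbbbbbbbbbbbbbbbbb
.....bbbbbbbbbbbbbbbbbbbbbbbb
.....bbbbbbbbbbbbbbbbbbbbbbbb
.....bbbbbbbbbbbbbbbbbbbbbbbb
..........bbbbbbbbbbbbbbbbbbb
.........bbbbbbbbbbbbbbbbbbbb
.........bbbbbbbbbbbbbbbbbbbb
.........bbbbbbrOOrbbbbbbbbbb
......bbbbbbOOOOOOOrbbbbbbbbb
.....bbbb.OOO...OOO.bbbbbbbbb
.....b.OOOOOO...OObbbbbbbbbbb
......O...OOOOOOrrrbbbbbbbbbb
......O...OOrrrrrrr.bbbbbbbbb
......rOOOrrrrrrrrrbbbbbbbbbb
......rbbbrrrrrrrbbbbbbbbbbbb
.....bbbbbbrrrrbbbbbbbbbbbbbb
```

```bash
python3 -m jog '[{"dx":0,"dy":0,"dz":0,"spin":-0.18,"claw":0},{"dx":0,"dy":0,"dz":0,"spin":-0.36,"claw":0},{"dx":0,"dy":0,"dz":0,"spin":-0.5,"claw":0},{"dx":0,"dy":0,"dz":0,"spin":-0.5,"claw":0}]' 120 | grep -E "ft"
python3 map.py | sed '3,10d'
```

```text
ft_force: [1.1, 0.8, -3.8]
t 29.625 tcp [0.275 0.057 0.769] tilt 35.9 down [-0.59 -0.01] [-0.03 -0.15  1.01  2.11  0.01  1.58]
rows y=+76..-76, cols x=-56..56 (4mm); O=orange/brass r=copper b=blue .=other
....bbbbbbbbbbbbbbbbbbbbbbbbb
....bbbbbbbbbbbbbbbbbbbbbbbbb
.....bbbbbbbbbbbbbbbbbbbbbbbb
........bbbbbbbbbbbbbbbbbbbbb
........bbbbbbbbbbbbbbbbbbbbb
........bbbbbbbbbbbbbbbbbbbbb
.........bbbbbbbbbbbbbbbbbbbb
....bbbbbbbbbbbbbbbbbbbbbbbbb
....bbbbbbbbbbbbbbbbbbbbbbbbb
....bbbbbbbbbbbbbbbbbbbbbbbbb
....bbbbbbb.OOOOOO.bbbbbbbbbb
....bbbbbbb....OOOO.bbbbbbbbb
....bbrOOOOOO..OOOO.bbbbbbbbb
....b.O...OOOOOOOrbbbbbbbbbbb
.....rO...Orrrrrrrbbbbbbbbbbb
.....rrOOOrrrrrrrrrbbbbbbbbbb
.....rrrr.rrrrrrrrrbbbbbbbbbb
........bbb.rrrrr.bbbbbbbbbbb
```

```bash
python3 -m jog '[{"dx":0,"dy":0,"dz":0,"spin":-0.17,"claw":0},{"dx":0,"dy":0,"dz":0,"spin":-0.17,"claw":0},{"dx":0,"dy":0,"dz":0,"spin":0,"claw":0},{"dx":0,"dy":0,"dz":0,"spin":0.18,"claw":0},{"dx":0,"dy":0,"dz":0,"spin":0.36,"claw":0}]' 120 | grep -E "ft"
python3 map.py | sed '3,10d'
```

```text
ft_force: [-0.8, 1.0, -3.3]
t 30.3 tcp [0.275 0.056 0.769] tilt 35.9 down [-0.54 -0.22] [-0.03 -0.15  1.01  2.11  0.01  1.95]
rows y=+76..-76, cols x=-56..56 (4mm); O=orange/brass r=copper b=blue .=other
.....bbbbbbbbbbbbbbbbbbbbbbbb
....bbbbbbbbbbbbbbbbbbbbbbbbb
.....bbbbbbbbbbbbbbbbbbbbbbbb
.....bbbbbbbbbbbbbbbbbbbbbbbb
....bbbbbbbbbbbbbbbbbbbbbbbbb
..........bbbbbbbbbbbbbbbbbbb
..........bbbbbbbbbbbbbbbbbbb
.........Obbbbbbbbbbbbbbbbbbb
.........bbbbbbbbbbbbbbbbbbbb
......OO.bbbbbbbbbbbbbbbbbbbb
......OOO.bbbbbbbbbbbbbbbbbbb
......OOOObbbbbbbbbbbbbbbbbbb
......OOObbbbbbbbbbbbbbbbbbbb
......rr.b.rr.bbbbbbbbbbbbbbb
.....rrrrrrrrrrbbbbbbbbbbbbbb
.....rrrrrrrrr.bbbbbbbbbbbbbb
.....rrrrrrrrbbbbbbbbbbbbbbbb
.....b.rr.bbbbbbbbbbbbbbbbbbb
```

```bash
python3 -m jog '[{"dx":0,"dy":0,"dz":0,"spin":0.18,"claw":0},{"dx":0,"dy":0,"dz":0,"spin":0.36,"claw":0},{"dx":0,"dy":0,"dz":0,"spin":0.54,"claw":0},{"dx":0,"dy":0,"dz":0,"spin":0.72,"claw":0},{"dx":0,"dy":0,"dz":0,"spin":0.9,"claw":0}]' 120 | grep -E "ft"
python3 -m jog '[{"dx":0,"dy":0,"dz":0,"spin":0.12,"claw":0},{"dx":0,"dy":0.018,"dz":0,"spin":0.12,"claw":0},{"dx":0,"dy":0,"dz":0,"spin":0.12,"claw":0},{"dx":0,"dy":0,"dz":0,"spin":0.12,"claw":0},{"dx":0,"dy":0,"dz":0,"spin":0.12,"claw":0}]' 120 | grep -E "ft"
python3 map.py | sed '3,10d'
```

```text
ft_force: [0.2, -0.3, -3.4]
ft_force: [-0.4, -1.3, -3.3]
t 31.6 tcp [0.275 0.057 0.769] tilt 35.9 down [-0.1  -0.58] [-0.03 -0.15  1.01  2.11  0.01  2.95]
rows y=+76..-76, cols x=-56..56 (4mm); O=orange/brass r=copper b=blue .=other
bbbbbbbbbb...bbbbbbbbbbbbbbbb
bbbbbbbbbb...bbbbbbbbbbbbbbbb
bbbbbbbbbb...bbbbbbbbbbbbbbbb
bbbbbbbbbb...bbbbbbbbbbbbbbbb
bbbbbbbbbb...bbbbbbbbbbbbbbbb
bbbbbbbbb.....bbbbbbbbbbbbbbb
bbbbbbbb.....Obbbbbbbbbbbbbbb
bbbbbbbbOO...Obbbbbbbbbbbbbbb
bbbbbbbrO.....bbbbbbbbbbbbbbb
bbbbbb.OO......bbbbbbbbbbbbbb
bbbbbbOOO......bbbbbbbbbbbbbb
bbbb.OO.........bbbbbbbbbbbbb
bbbrOO..........bbbbbbbbbbbbb
bbrrrO..........bbbbbbbbbbbbb
brrrr...........bbbbbbbbbbbbb
brrrr..........bbbbbbbbbbbbbb
.rrr...........bbbbbbbbbbbbbb
.r................bbbbbbbbbbb
```

```bash
python3 -m jog '[{"dx":0,"dy":0,"dz":0,"spin":-0.18,"claw":0},{"dx":0,"dy":0,"dz":0,"spin":-0.36,"claw":0},{"dx":0,"dy":0,"dz":0,"spin":-0.54,"claw":0},{"dx":0,"dy":0,"dz":0,"spin":-0.6,"claw":0},{"dx":0,"dy":0,"dz":0,"spin":-0.6,"claw":0}]' 120 | grep -E "ft"
python3 map.py | sed '3,10d'
```

```text
ft_force: [0.5, 0.0, -4.0]
t 32.275 tcp [0.275 0.057 0.769] tilt 35.9 down [-0.41 -0.42] [-0.03 -0.15  1.01  2.11  0.01  2.35]
rows y=+76..-76, cols x=-56..56 (4mm); O=orange/brass r=copper b=blue .=other
bb.....bbbbbbbbbbbbbbbbbbbbbb
bb.....bbbbbbbbbbbbbbbbbbbbbb
bbb....bbbbbbbbbbbbbbbbbbbbbb
bb.....bbbbbbbbbbbbbbbbbbbbbb
bbb....bbbbbbbbbbbbbbbbbbbbbb
bb.....bbbbbbbbbbbbbbbbbbbbbb
bbb...bbbb.OOOObbbbbbbbbbbbbb
bb.....b..OOOOO.bbbbbbbbbbbbb
bb..........OOObbbbbbbbbbbbbb
............O.bbbbbbbbbbbbbbb
...........O.bbbbbbbbbbbbbbbb
..........OOObbbbbbbbbbbbbbbb
.........OOO.r.bbbbbbbbbbbbbb
.........OOrrrrrbbbbbbbbbbbbb
.......Orrrrrrrrbbbbbbbbbbbbb
.......rrrrrrrr.bbbbbbbbbbbbb
.......rrrrrrrbbbbbbbbbbbbbbb
........rrrr.bbbbbbbbbbbbbbbb
```

```bash
python3 -m jog '[{"dx":0,"dy":0,"dz":0,"spin":-0.18,"claw":0},{"dx":0,"dy":0,"dz":0,"spin":-0.36,"claw":0},{"dx":0,"dy":0,"dz":0,"spin":-0.45,"claw":0},{"dx":0,"dy":0,"dz":0,"spin":-0.45,"claw":0}]' 120 | grep -E "ft"
python3 map.py | sed '3,10d'
```

```text
ft_force: [-0.4, 0.1, -4.3]
t 32.825 tcp [0.275 0.057 0.769] tilt 35.9 down [-0.55 -0.2 ] [-0.03 -0.15  1.01  2.11  0.01  1.91]
rows y=+76..-76, cols x=-56..56 (4mm); O=orange/brass r=copper b=blue .=other
.....bbbbbbbbbbbbbbbbbbbbbbbb
....bbbbbbbbbbbbbbbbbbbbbbbbb
....bbbbbbbbbbbbbbbbbbbbbbbbb
.....bbbbbbbbbbbbbbbbbbbbbbbb
....bbbbbbbbbbbbbbbbbbbbbbbbb
.........bbbbbbbbbbbbbbbbbbbb
..........bbbbbbbbbbbbbbbbbbb
.........Obbbbbbbbbbbbbbbbbbb
.........Obbbbbbbbbbbbbbbbbbb
.....OrrObbbbbbbbbbbbbbbbbbbb
.....OOOOOO.bbbbbbbbbbbbbbbbb
.......OOOObbbbbbbbbbbbbbbbbb
.......OOOObbbbbbbbbbbbbbbbbb
......OOObb.bbbbbbbbbbbbbbbbb
.....rrrrrrrrrbbbbbbbbbbbbbbb
.....rrrrrrrrr.bbbbbbbbbbbbbb
.....rrrrrrrrbbbbbbbbbbbbbbbb
.....b.rrrbbbbbbbbbbbbbbbbbbb
```

```bash
python3 -m jog '[{"dx":0,"dy":0,"dz":0,"spin":0.15,"claw":0},{"dx":0,"dy":0,"dz":0,"spin":0.3,"claw":0},{"dx":0,"dy":0,"dz":0,"spin":0.45,"claw":0},{"dx":0,"dy":0,"dz":0,"spin":0.6,"claw":0},{"dx":0,"dy":0,"dz":0,"spin":0.7,"claw":0}]' 120 | grep -E "ft"
python3 -m jog '[{"dx":0,"dy":0,"dz":0,"spin":0.15,"claw":0},{"dx":0,"dy":0,"dz":0,"spin":0.15,"claw":0},{"dx":0,"dy":0,"dz":0,"spin":0.15,"claw":0}]' 120 | grep -E "ft"
python3 map.py | sed '3,10d'
```

```text
ft_force: [-0.3, 0.3, -4.2]
ft_force: [-0.6, 0.3, -4.0]
t 33.875 tcp [0.275 0.056 0.769] tilt 35.9 down [-0.22 -0.54] [-0.03 -0.15  1.01  2.11  0.01  2.75]
rows y=+76..-76, cols x=-56..56 (4mm); O=orange/brass r=copper b=blue .=other
bbbbbbb...bbbbbbbbbbbbbbbbbbb
bbbbbbb...bbbbbbbbbbbbbbbbbbb
bbbbbbb....bbbbbbbbbbbbbbbbbb
bbbbbbb...bbbbbbbbbbbbbbbbbbb
bbbbr.O...bbbbbbbbbbbbbbbbbbb
bbbOOOO...bbbbbbbbbbbbbbbbbbb
bbOOOOO...bbbbbbbbbbbbbbbbbbb
bOO..OO...bbbbbbbbbbbbbbbbbbb
bOO..OO...bbbbbbbbbbbbbbbbbbb
bb.OOOO......bbbbbbbbbbbbbbbb
bbbOOO........bbbbbbbbbbbbbbb
bbbO..........bbbbbbbbbbbbbbb
bbb...........bbbbbbbbbbbbbbb
bbb...........bbbbbbbbbbbbbbb
bb...........bbbbbbbbbbbbbbbb
............bbbbbbbbbbbbbbbbb
..............bbbbbbbbbbbbbbb
...............bbbbbbbbbbbbbb
```

```bash
python3 -m jog '[{"dx":0,"dy":0,"dz":0,"spin":-0.12,"claw":0},{"dx":-0.012,"dy":0.016,"dz":0,"spin":-0.12,"claw":0},{"dx":0.006,"dy":-0.008,"dz":0,"spin":-0.12,"claw":0},{"dx":-0.012,"dy":0.016,"dz":0,"spin":-0.12,"claw":0},{"dx":0,"dy":0,"dz":0,"spin":-0.12,"claw":0}]' 120 | grep -E "ft"
python3 -m jog '[{"dx":0,"dy":0,"dz":0,"spin":0,"claw":0},{"dx":0,"dy":0,"dz":0,"spin":0,"claw":0}]' 120 | grep -E "ft"
python3 map.py | sed '3,10d'
```

```text
ft_force: [1.9, -0.5, -3.4]
ft_force: [0.4, 0.1, -3.7]
t 34.8 tcp [0.275 0.057 0.769] tilt 35.9 down [-0.28 -0.52] [-0.03 -0.15  1.01  2.11  0.01  2.63]
rows y=+76..-76, cols x=-56..56 (4mm); O=orange/brass r=copper b=blue .=other
bbbbbb...bbbbbbbbbbbbbbbbbbbb
bbbbb....bbbbbbbbbbbbbbbbbbbb
bbbbbb...bbbbbbbbbbbbbbbbbbbb
bbbbbb...bbbbbbbbbbbbbbbbbbbb
bbbbb....bbbbbbbbbbbbbbbbbbbb
bbbbb....bbbbbbbbbbbbbbbbbbbb
bbbbbb...bbbbO.bbbbbbbbbbbbbb
bbbbb....bbOOOOObbbbbbbbbbbbb
bbbbb.....OOOOOO.bbbbbbbbbbbb
bbbbb.........OObbbbbbbbbbbbb
bbbb..........Obbbbbbbbbbbbbb
bb............bbbbbbbbbbbbbbb
b............rbbbbbbbbbbbbbbb
............rr.bbbbbbbbbbbbbb
...........rrrbbbbbbbbbbbbbbb
............rrbbbbbbbbbbbbbbb
.............bbbbbbbbbbbbbbbb
............bbbbbbbbbbbbbbbbb
```

```bash
python3 -m jog '[{"dx":0,"dy":0,"dz":0,"spin":0.18,"claw":0},{"dx":0,"dy":0,"dz":0,"spin":0.36,"claw":0},{"dx":0,"dy":0,"dz":0,"spin":0.45,"claw":0},{"dx":0,"dy":0,"dz":0,"spin":0.45,"claw":0}]' 120 | grep -E "ft"
python3 map.py | sed '3,10d'
```

```text
ft_force: [0.1, 0.7, -4.5]
t 35.35 tcp [0.275 0.057 0.769] tilt 35.9 down [-0.03 -0.59] [-0.03 -0.15  1.01  2.11  0.01  3.08]
rows y=+76..-76, cols x=-56..56 (4mm); O=orange/brass r=copper b=blue .=other
bbbbbbbbbbbbbbbbbbbbbbbbbbbbb
bbbbbbbbbbbb..bbbbbbbbbbbbbbb
bbbbbbbbbbb...bbbbbbbbbbbbbbb
bbbbbbbbbbbb..bbbbbbbbbbbbbbb
bbbbbbbbbbbb..bbbbbbbbbbbbbbb
bbbbbbbbbbbb..bbbbbbbbbbbbbbb
bbbbbbbbbbbb..bbbbbbbbbbbbbbb
bbbbbbbbbbb...bbbbbbbbbbbbbbb
bbbbbb.OO.b...bbbbbbbbbbbbbbb
bbbbbOOOOO....b.bbbbbbbbbbbbb
bbbb.OOOOO........bbbbbbbbbbb
bbbbOO............Obbbbbbbbbb
bbrrO.............Obbbbbbbbbb
brrrrOO...........Obbbbbbbbbb
brrrrrrb..........Obbbbbbbbbb
brrrrrb............bbbbbbbbbb
.rrrrr...........bbbbbbbbbbbb
br.rr............bb..bbbbbbbb
```

```bash
python3 -m jog '[{"dx":0,"dy":0.006,"dz":0,"spin":0,"claw":0},{"dx":0,"dy":-0.006,"dz":0,"spin":0,"claw":0},{"dx":0,"dy":0.006,"dz":0,"spin":0,"claw":0},{"dx":0,"dy":0,"dz":0,"spin":-0.15,"claw":0},{"dx":0,"dy":0,"dz":0,"spin":-0.3,"claw":0}]' 120 | grep -E "ft"
python3 -m jog '[{"dx":0,"dy":0,"dz":0,"spin":-0.18,"claw":0},{"dx":0,"dy":0,"dz":0,"spin":-0.36,"claw":0},{"dx":0,"dy":0,"dz":0,"spin":-0.5,"claw":0},{"dx":0,"dy":0,"dz":0,"spin":-0.5,"claw":0},{"dx":0,"dy":0,"dz":0,"spin":-0.5,"claw":0}]' 120 | grep -E "ft"
python3 map.py | sed '3,10d'
```

```text
ft_force: [0.7, -0.2, -4.1]
ft_force: [0.2, -0.8, -4.4]
t 36.65 tcp [0.275 0.057 0.769] tilt 35.9 down [-0.44 -0.39] [-0.03 -0.15  1.01  2.11  0.01  2.29]
rows y=+76..-76, cols x=-56..56 (4mm); O=orange/brass r=copper b=blue .=other
bb....bbbbbbbbbbbbbbbbbbbbbbb
bb....bbbbbbbbbbbbbbbbbbbbbbb
bb....bbbbbbbbbbbbbbbbbbbbbbb
bb....bbbbbbbbbbbbbbbbbbbbbbb
bb....bbbbbbbbbbbbbbbbbbbbbbb
bb....bbbbbbbbbbbbbbbbbbbbbbb
bb....bbbbbbbbbbbbbbbbbbbbbbb
bb.........bbbbbbbbbbbbbbbbbb
..........bbbbbbbbbbbbbbbbbbb
...........bbbbbbbbbbbbbbbbbb
..........OObbbbbbbbbbbbbbbbb
.........OOObbbbbbbbbbbbbbbbb
........OOr.bbb.OOr.bbbbbbbbb
.......OrrrrrrOOOOOObbbbbbbbb
.......rrrrrOO.OOOOO.bbbbbbbb
.......rrrrrO....OObbbbbbbbbb
.......rrrrr.OOOOrbbbbbbbbbbb
.......rrr.bbb..bbbbbbbbbbbbb
```

```bash
date +%T; ls -l --time-sort -r pics/scene0.png --time-style=+%T
python3 -m jog '[{"dx":0,"dy":0,"dz":0,"spin":-0.18,"claw":0},{"dx":0.025,"dy":0,"dz":0,"spin":-0.3,"claw":0},{"dx":0,"dy":0,"dz":0,"spin":-0.45,"claw":0},{"dx":0,"dy":0,"dz":0,"spin":-0.6,"claw":0},{"dx":0,"dy":0,"dz":0,"spin":-0.7,"claw":0}]' 120 | grep -E "ft"
python3 map.py | sed '3,10d'
```

```text
23:51:02
ft_force: [0.2, 0.6, -3.6]
t 37.325 tcp [0.275 0.057 0.769] tilt 35.9 down [-0.59 -0.01] [-0.03 -0.15  1.01  2.11  0.01  1.58]
rows y=+76..-76, cols x=-56..56 (4mm); O=orange/brass r=copper b=blue .=other
....bbbbbbbbbbbbbbbbbbbbbbbbb
....bbbbbbbbbbbbbbbbbbbbbbbbb
....bbbbbbbbbbbbbbbbbbbbbbbbb
........bbbbbbbbbbbbbbbbbbbbb
........bbbbbbbbbbbbbbbbbbbbb
........bbbbbbbbbbbbbbbbbbbbb
........bbbbbbbbbbbbbbbbbbbbb
....bbbbbbbbbbbbbbbbbbbbbbbbb
.......bbbbbbbbbbbbbbbbbbbbbb
.....OOOObbbbbbbbbbbbbbbbbbbb
......OOO.bbbbbbbbbbbbbbbbbbb
.....OOOO.bbbbbbbbbbbbbbbbbbb
.....r.bbbbb.OOOOOO.bbbbbbbbb
....bb.rrrrOO...OOOObbbbbbbbb
.....rrrrrrrOO.OOOOrbbbbbbbbb
.....rrrrrrrrrr.bbbbbbbbbbbbb
.....rrrrrrrrbbbbbbbbbbbbbbbb
....bbbbbbbbbbbbbbbbbbbbbbbbbls: unrecognized option '--time-sort'
Try 'ls --help' for more information.
```

```bash
stat -c %y h.py pics/scene0.png
python3 -m jog '[{"dx":0.012,"dy":0,"dz":0,"spin":0,"claw":0},{"dx":0,"dy":0,"dz":0,"spin":0,"claw":0},{"dx":0,"dy":0,"dz":0,"spin":0.15,"claw":0},{"dx":0,"dy":0,"dz":0,"spin":0.3,"claw":0}]' 120 | grep -E "ft"
python3 map.py | sed '3,10d'
```

```text
2026-11-28 23:36:25.147564007 +0000
2026-11-28 23:33:58.847556472 +0000
ft_force: [0.8, 0.2, -4.2]
t 37.875 tcp [0.275 0.056 0.769] tilt 35.9 down [-0.55 -0.19] [-0.03 -0.15  1.01  2.11  0.01  1.89]
rows y=+76..-76, cols x=-56..56 (4mm); O=orange/brass r=copper b=blue .=other
....bbbbbbbbbbbbbbbbbbbbbbbbb
....bbbbbbbbbbbbbbbbbbbbbbbbb
.....bbbbbbbbbbbbbbbbbbbbbbbb
.....bbbbbbbbbbbbbbbbbbbbbbbb
....bbbbbbbbbbbbbbbbbbbbbbbbb
.........bbbbbbbbbbbbbbbbbbbb
.........bbbbbbbbbbbbbbbbbbbb
........bbbbbbbbbbbbbbbbbbbbb
........OOOOOOO.bbbbbbbbbbbbb
......OOO..OOOOObbbbbbbbbbbbb
......OO....OOOObbbbbbbbbbbbb
..b..OOOO..OOO.bbbbbbbbbbbbbb
....bbbbrrrrrrbbbbbbbbbbbbbbb
.....rrrrrrrrrbbbbbbbbbbbbbbb
.....rrrrrrrrrbbbbbbbbbbbbbbb
.....rrrrrr.bbbbbbbbbbbbbbbbb
.....rrr.bbbbbbbbbbbbbbbbbbbb
.....bbbbbbbbbbbbbbbbbbbbbbbb
```

```bash
python3 -m jog '[{"dx":0,"dy":0,"dz":0,"spin":0.12,"claw":0},{"dx":0,"dy":0,"dz":0,"spin":0.24,"claw":0},{"dx":0,"dy":0,"dz":0,"spin":0.36,"claw":0},{"dx":0,"dy":0,"dz":0,"spin":0.48,"claw":0},{"dx":0,"dy":0,"dz":0,"spin":0.48,"claw":0}]' 120 | grep -E "ft"
python3 map.py | sed '3,10d'
```

```text
ft_force: [-0.7, 0.7, -4.7]
t 38.55 tcp [0.275 0.056 0.769] tilt 35.9 down [-0.41 -0.42] [-0.03 -0.15  1.01  2.11  0.01  2.36]
rows y=+76..-76, cols x=-56..56 (4mm); O=orange/brass r=copper b=blue .=other
bb.....bbbbbbbbbbbbbbbbbbbbbb
bb.....bbbbbbbbbbbbbbbbbbbbbb
bb.....bbbbbbbbbbbbbbbbbbbbbb
bb.....bbbbbbbbbbbbbbbbbbbbbb
bb.....bbbbbbbbbbbbbbbbbbbbbb
bbb....bbbbbbbbbbbbbbbbbbbbbb
bb.....bbbbbbbbbbbbbbbbbbbbbb
bbb........bO.bbbbbbbbbbbbbbb
bb.........OOOO.bbbbbbbbbbbbb
...........OOOO.bbbbbbbbbbbbb
............OOrbbbbbbbbbbbbbb
............O.bbbbbbbbbbbbbbb
.........rOOrrbbbbbbbbbbbbbbb
.......rrrrrrrbbbbbbbbbbbbbbb
.......rrrrrrbbbbbbbbbbbbbbbb
.......rrrr.bbbbbbbbbbbbbbbbb
.......rrrbbbbbbbbbbbbbbbbbbb
.......bbbbbbbbbbbbbbbbbbbbbb
```

```bash
python3 -m jog '[{"dx":0.004,"dy":0.004,"dz":0,"spin":0.12,"claw":0},{"dx":-0.004,"dy":-0.004,"dz":0,"spin":0.12,"claw":0},{"dx":0.004,"dy":0.004,"dz":0,"spin":0.12,"claw":0},{"dx":-0.004,"dy":-0.004,"dz":0,"spin":0.12,"claw":0},{"dx":0,"dy":0,"dz":0,"spin":0.12,"claw":0}]' 120 | grep -E "ft"
python3 map.py | sed '3,10d'
python3 -c "
from h import *
k=cam('top');cv2.imwrite('pics/j.png',np.clip(cv2.resize(k['img'][290:400,225:335],None,fx=5.4,fy=5.4,interpolation=2)*2.2,0,255).astype('u1')[:,:,::-1])"
```

```text
ft_force: [-0.0, -0.1, -4.6]
t 39.225 tcp [0.274 0.057 0.77 ] tilt 36.0 down [-0.36 -0.47] [-0.03 -0.15  1.01  2.11  0.01  2.48]
rows y=+76..-76, cols x=-56..56 (4mm); O=orange/brass r=copper b=blue .=other
bbbb....bbbbbbbbbbbbbbbbbbbbb
bbbb....bbbbbbbbbbbbbbbbbbbbb
bbbb....bbbbbbbbbbbbbbbbbbbbb
bbb.....bbbbbbbbbbbbbbbbbbbbb
bbb.....bbbbbbbbbbbbbbbbbbbbb
bbbb....bbbbbbbbbbbbbbbbbbbbb
bbbb....bbbbbbbbbbbbbbbbbbbbb
bbbb....bbbbbbbbbbbbbbbbbbbbb
bbbb........O.bbbbbbbbbbbbbbb
bb..........OOObbbbbbbbbbbbbb
b...........OOO.bbbbbbbbbbbbb
............OObbbbbbbbbbbbbbb
............Obbbbbbbbbbbbbbbb
..........OOrrbbbbbbbbbbbbbbb
.........rrrrrbbbbbbbbbbbbbbb
.........rrr.bbbbbbbbbbbbbbbb
..........r.bbbbbbbbbbbbbbbbb
.........r.bbbbbbbbbbbbbbbbbb
```

View pics/j.png

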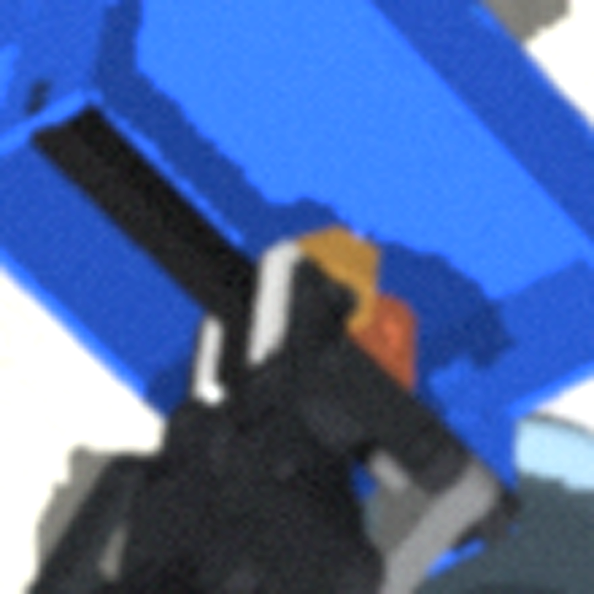

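The tote is held tilted at 36° towards its lip. One nut shows at about (350,262) and a sleeve at (395,335); the other two fittings sit closer to the corner, hidden under the gripper. One more small settling vibration, then I check.

```bash
python3 -m jog '[{"dx":0.006,"dy":0.006,"dz":0,"spin":0,"claw":0},{"dx":-0.006,"dy":-0.006,"dz":0,"spin":0,"claw":0},{"dx":0.006,"dy":0.006,"dz":0,"spin":0,"claw":0},{"dx":-0.006,"dy":-0.006,"dz":0,"spin":0,"claw":0},{"dx":0,"dy":0,"dz":0,"spin":0,"claw":0}]' 120 | grep -E "ft"
python3 map.py | sed '3,15d'
```

```text
ft_force: [-0.5, 0.3, -3.4]
t 39.95 tcp [0.274 0.057 0.769] tilt 35.9 down [-0.35 -0.47] [-0.03 -0.15  1.01  2.11  0.01  2.48]
rows y=+76..-76, cols x=-56..56 (4mm); O=orange/brass r=copper b=blue .=other
bbbb....bbbbbbbbbbbbbbbbbbbbb
bbbb...bbbbbbbbbbbbbbbbbbbbbb
bbbb....bbbbbbbbbbbbbbbbbbbbb
bbbb..........bbbbbbbbbbbbbbb
bbb.........OOObbbbbbbbbbbbbb
b...........OOO.bbbbbbbbbbbbb
............OObbbbbbbbbbbbbbb
............Obbbbbbbbbbbbbbbb
..........OOrrbbbbbbbbbbbbbbb
.........rrrrrbbbbbbbbbbbbbbb
.........rrrrbbbbbbbbbbbbbbbb
..........r.bbbbbbbbbbbbbbbbb
.........r.bbbbbbbbbbbbbbbbbb
```

```bash
python3 -m jog '[{"dx":0,"dy":0,"dz":0,"spin":-0.18,"claw":0},{"dx":0,"dy":0,"dz":0,"spin":-0.25,"claw":0},{"dx":0,"dy":0,"dz":0,"spin":-0.25,"claw":0}]' 120 | grep -E "ft"
python3 map.py | sed '3,15d'
```

```text
ft_force: [-1.1, -0.4, -3.6]
t 40.375 tcp [0.276 0.056 0.769] tilt 35.9 down [-0.46 -0.37] [-0.03 -0.15  1.01  2.11  0.01  2.23]
rows y=+76..-76, cols x=-56..56 (4mm); O=orange/brass r=copper b=blue .=other
b.....bbbbbbbbbbbbbbbbbbbbbbb
b.....bbbbbbbbbbbbbbbbbbbbbbb
bb........bbbbbbbbbbbbbbbbbbb
.........bbbbbbbbbbbbbbbbbbbb
...........OOOObbbbbbbbbbbbbb
..........OOOOO.bbbbbbbbbbbbb
........O...OOObbbbbbbbbbbbbb
.......OO...OObbbbbbbbbbbbbbb
.......rrOOOrrbbbbbbbbbbbbbbb
.......rrrrrrr.bbbbbbbbbbbbbb
......rrrrrrr.bbbbbbbbbbbbbbb
......rrrrrrbbbbbbbbbbbbbbbbb
.......rrrbbbbbbbbbbbbbbbbbbb
```

```bash
python3 -m jog '[{"dx":0,"dy":0,"dz":0,"spin":0.1,"claw":0},{"dx":0,"dy":0,"dz":0,"spin":0.2,"claw":0},{"dx":0,"dy":0,"dz":0,"spin":0.2,"claw":0},{"dx":0,"dy":0,"dz":0,"spin":0.2,"claw":0},{"dx":0,"dy":0,"dz":0,"spin":0.2,"claw":0}]' 120 
python3 -m jog '[{"dx":0,"dy":0,"dz":0,"spin":0,"claw":0},{"dx":0,"dy":0,"dz":0,"spin":0,"claw":0},{"dx":0,"dy":0,"dz":0,"spin":0,"claw":0}]' 120 | grep -E "ft"
python3 map.py | sed '3,15d'; python3 -c "
from rig import sign_off
print(sign_off())"
```

```text
time_s: 41.05
ee_pos: [0.2752, 0.0564, 0.7694]
orientation: [2.706, -0.466, 0.783]
ft_force: [1.0, -0.0, -4.5]
grip_width: 0.0074
finger_force: 120.7
ft_force: [0.2, 0.5, -4.4]
t 41.425 tcp [0.275 0.056 0.769] tilt 35.9 down [-0.38 -0.45] [-0.03 -0.15  1.01  2.11  0.01  2.43]
rows y=+76..-76, cols x=-56..56 (4mm); O=orange/brass r=copper b=blue .=other
bbb....bbbbbbbbbbbbbbbbbbbbbb
bbb....bbbbbbbbbbbbbbbbbbbbbb
bbb.....bbbbbbbbbbbbbbbbbbbbb
bbb...........bbbbbbbbbbbbbbb
bb..........OOObbbbbbbbbbbbbb
...........OOOO.bbbbbbbbbbbbb
............OO.bbbbbbbbbbbbbb
............O.bbbbbbbbbbbbbbb
.........OOOrrbbbbbbbbbbbbbbb
.........rrrrrbbbbbbbbbbbbbbb
........rrrrrbbbbbbbbbbbbbbbb
.........rrrbbbbbbbbbbbbbbbbb
.........rbbbbbbbbbbbbbbbbbbb
the job is handed in; nothing more can be done
None
```

I handed the job in at 41 s: latch at its stop, lid about 0.2 rad past upright, tote held still in the air at 36° towards the pour lip; the farthest fitting I could see was about 58 mm from the corner, two were hidden under the gripper at the end (last seen nearer it), and I did not recheck the lid or bench after lifting.

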